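Stack the core tubes into a pyramid

TASK

Finish the pyramid of core tubes in the storage tray: take the two plain tubes from the sloping rack and saddle them in the two gaps of the bottom row, then saddle the tube with the vent stub on top of those two. Each tube must lie level and straight with its plain end pushed home against the tray's end board (the vent stub pointing away from it). Set them down gently, never dropped or rammed, and leave the bottom row and everything else on the bench where it is.

Things in the scene. Friction and masses are not known exactly. Their poses are not given: they have to be found in the camera images.
- tray: fixed aluminium tray, 176 (x) by 236 (y) mm, origin under its centre on the table. Floor 6 mm thick with ribs 8 mm high along x that keep three bottom tubes, lying along x, 66 mm apart (y = -66, 0, 66 mm, axes 34 mm above the table). The +x end is open; an upright end board stands at the -x end, nearer the robot.
- board (a point): middle of the top edge of the inner face of the tray's end board: 150 mm above the table, 80 mm from the tray's centre. The board is 8 mm thick and as wide as the tray. A 160 mm tube that touches it is centred on the tray's x = 0.
- seat_left (a point): where the centre of a tube comes to lie when it is saddled in the gap at the tray's +y side, against the end board: 79 mm above the table, y = +33 mm in the tray
- seat_right (a point): the same for the gap at the tray's -y side (y = -33 mm)
- seat_top (a point): the same for the top tube, saddled on the two of the second layer: 124 mm above the table, y = 0
- rack: fixed sloping rack, foot 170 (x) by 220 (y) mm, origin under its centre on the table. Holds three tubes at y = -70, 0, 70 mm, sloping 35 degrees with the far (+x) end high, centres 90 mm above the table over x = 0. 30 mm are free between neighbouring waists. A tube comes out when drawn off square to the slope.
- upper_bar (a point): middle of the upper of the rack's two cross bars, where it carries the waists: 42 mm up the slope from the tubes' middles (the lower bar is 36 mm down the slope). Bars 14 mm thick along the slope, with posts between the tubes up to 2 mm below their axes. The upper cap hooks over the upper bar. Grip the waist between the bars.
- tube_a: plain capped core tube, 160 mm long along its own x axis, 0.25 to 0.5 kg: grey waist 40 mm in diameter, 100 mm long, and on each end a black cap 56 mm in diameter, 30 mm long, on the same axis. Origin at its centre. Starts in the sloping rack, +x end up the slope.
- tube_b: plain capped core tube, 160 mm long along its own x axis, 0.25 to 0.5 kg: grey waist 40 mm in diameter, 100 mm long, and on each end a black cap 56 mm in diameter, 30 mm long, on the same axis. Origin at its centre. Starts in the sloping rack, +x end up the slope.
- tube_vent: vented capped core tube, 160 mm long along its own x axis, 0.25 to 0.5 kg: grey waist 40 mm in diameter, 100 mm long, and on each end a black cap 56 mm in diameter, 30 mm long, on the same axis. Origin at its centre. On its +x end also a steel vent stub, 24 mm across, 24 mm long. Starts in the sloping rack, +x end up the slope.
- tube_a_mid (a point): the centre of tube_a (its origin)
- tube_b_mid (a point): the centre of tube_b (its origin)
- tube_vent_mid (a point): the centre of tube_vent (its origin)
- base0: plain capped core tube, 160 mm long along its own x axis, 0.25 to 0.5 kg: grey waist 40 mm in diameter, 100 mm long, and on each end a black cap 56 mm in diameter, 30 mm long, on the same axis. Origin at its centre. It lies level in the tray's bottom row, against the end board, loose but held by the ribs.
- base1: plain capped core tube, 160 mm long along its own x axis, 0.25 to 0.5 kg: grey waist 40 mm in diameter, 100 mm long, and on each end a black cap 56 mm in diameter, 30 mm long, on the same axis. Origin at its centre. It lies level in the tray's bottom row, against the end board, loose but held by the ribs.
- base2: plain capped core tube, 160 mm long along its own x axis, 0.25 to 0.5 kg: grey waist 40 mm in diameter, 100 mm long, and on each end a black cap 56 mm in diameter, 30 mm long, on the same axis. Origin at its centre. It lies level in the tray's bottom row, against the end board, loose but held by the ribs.
- jar: closed jar, 52 mm across, 70 mm high, between tray and rack. Bystander. Origin under its centre.
- beaker: glass beaker, 70 mm across, 90 mm high. Bystander. Origin under its centre.
- wash_bottle: white bottle, 66 mm across, 170 mm high. Bystander. Origin under its centre.
- reagent: amber bottle, 72 mm across, 130 mm high. Bystander. Origin under its centre.
- bung: rubber bung, 48 mm across, 40 mm high. Bystander. Origin under its centre.
Things that resemble listed ones, but are neither listed nor needed, are in the scene too. What is shaped like the tube_vent but green or purple is not meant.

How it is judged (in metres and radians):
On the way, in this order (a step that is already met when the one before it is completed fails the run):
1. both plain tubes rest in the two gaps of the bottom row, against the end board, released ((((x of tube_a_mid in the frame of tray between -0.004 and 0.0032 m and y of tube_a_mid in the frame of tray between 0.024 and 0.042 m and z of tube_a_mid in the frame of tray between 0.0722 and 0.0852 m and angle between the x axis of tube_a and the x axis of tray, either way round below 0.1 rad and linear speed of tube_a below 0.02 m/s and contact force between the fingers and tube_a below 0.1 N) and (x of tube_b_mid in the frame of tray between -0.004 and 0.0032 m and y of tube_b_mid in the frame of tray between -0.042 and -0.024 m and z of tube_b_mid in the frame of tray between 0.0722 and 0.0852 m and angle between the x axis of tube_b and the x axis of tray, either way round below 0.1 rad and linear speed of tube_b below 0.02 m/s and contact force between the fingers and tube_b below 0.1 N)) or ((x of tube_b_mid in the frame of tray between -0.004 and 0.0032 m and y of tube_b_mid in the frame of tray between 0.024 and 0.042 m and z of tube_b_mid in the frame of tray between 0.0722 and 0.0852 m and angle between the x axis of tube_b and the x axis of tray, either way round below 0.1 rad and linear speed of tube_b below 0.02 m/s and contact force between the fingers and tube_b below 0.1 N) and (x of tube_a_mid in the frame of tray between -0.004 and 0.0032 m and y of tube_a_mid in the frame of tray between -0.042 and -0.024 m and z of tube_a_mid in the frame of tray between 0.0722 and 0.0852 m and angle between the x axis of tube_a and the x axis of tray, either way round below 0.1 rad and linear speed of tube_a below 0.02 m/s and contact force between the fingers and tube_a below 0.1 N)))), for 0.2 s.
2. the vented tube rests in the gap on top of them, against the end board, released (x of tube_vent_mid in the frame of tray between -0.004 and 0.0032 m and y of tube_vent_mid in the frame of tray between -0.009 and 0.009 m and z of tube_vent_mid in the frame of tray between 0.1174 and 0.1304 m and angle between the x axis of tube_vent and the x axis of tray, either way round below 0.1 rad and linear speed of tube_vent below 0.02 m/s and contact force between the fingers and tube_vent below 0.1 N), for 0.2 s.
At the end, for the whole second after the job is handed in: The two plain tubes lie one in each gap of the bottom row and the vented tube on top of them: each centre within 9 mm sideways and about 6 mm in height of its seat and within 3 mm of where touching the end board puts it, parallel to the tray within 0.1 rad, at rest and released (all of step 2 and (((x of tube_a_mid in the frame of tray between -0.004 and 0.0032 m and y of tube_a_mid in the frame of tray between 0.024 and 0.042 m and z of tube_a_mid in the frame of tray between 0.0722 and 0.0852 m and angle between the x axis of tube_a and the x axis of tray, either way round below 0.1 rad and linear speed of tube_a below 0.02 m/s and contact force between the fingers and tube_a below 0.1 N) and (x of tube_b_mid in the frame of tray between -0.004 and 0.0032 m and y of tube_b_mid in the frame of tray between -0.042 and -0.024 m and z of tube_b_mid in the frame of tray between 0.0722 and 0.0852 m and angle between the x axis of tube_b and the x axis of tray, either way round below 0.1 rad and linear speed of tube_b below 0.02 m/s and contact force between the fingers and tube_b below 0.1 N)) or ((x of tube_b_mid in the frame of tray between -0.004 and 0.0032 m and y of tube_b_mid in the frame of tray between 0.024 and 0.042 m and z of tube_b_mid in the frame of tray between 0.0722 and 0.0852 m and angle between the x axis of tube_b and the x axis of tray, either way round below 0.1 rad and linear speed of tube_b below 0.02 m/s and contact force between the fingers and tube_b below 0.1 N) and (x of tube_a_mid in the frame of tray between -0.004 and 0.0032 m and y of tube_a_mid in the frame of tray between -0.042 and -0.024 m and z of tube_a_mid in the frame of tray between 0.0722 and 0.0852 m and angle between the x axis of tube_a and the x axis of tray, either way round below 0.1 rad and linear speed of tube_a below 0.02 m/s and contact force between the fingers and tube_a below 0.1 N)))).
It fails at once if a bystander is moved by more than 30 mm (distance of any of jar, beaker, wash_bottle, reagent, bung from where it was at the start of the episode above 0.03 m).
It fails at once if a bottom tube is pushed more than 12 mm out of its place (distance of any of base0, base1, base2 from where it was at the start of the episode above 0.012 m).
It fails at once if a tube is dropped or pressed onto the others or against the tray with more than 40 N (contact force between any of tube_a, tube_b, tube_vent and base0 above 40 N or contact force between any of tube_a, tube_b, tube_vent and base1 above 40 N or contact force between any of tube_a, tube_b, tube_vent and base2 above 40 N or contact force between any of tube_a, tube_b, tube_vent and tray above 40 N or contact force between tube_vent and tube_a above 40 N or contact force between tube_vent and tube_b above 40 N).
It also fails if it takes over 72 s, if anything falls off the work surface, if the arm or the gripper's body presses on something with over 40 N, if the wrist force passes 120 N, or if a joint passes its speed limit or range.

ROBOT

A 6-joint arm with a two-finger parallel gripper is mounted at the origin on the work surface. World frame = base frame: x ahead of the robot, y to its left, z up, the work surface at z = 0. Lengths are in mm, angles in rad, forces in N, time in s.
With the tool pointing down it reaches from about 250 to 800 mm from the base axis. Payload 8.5 kg.
Tool frame: the origin (TCP) lies between the finger pads; the fingertips stand 22 mm ahead of it and the grasp point (between the pads) lies 3 mm ahead of it (robot.nose_length is the z of the fingertips in the tool frame, in mm); z points along the fingers, y is the direction in which the jaws open and shut (so a half turn about z gives the same grasp; the last joint's range is limited). The gripper opens to 85 mm and grips with 20 to 120 N. Pads are 22 mm wide; open, the fingers measure 114 mm over their backs; the gripper's body (76 mm by 85 mm) begins 54 mm behind the grasp point. The pads swing forward as they close: fully open they stand 13 mm farther back than shut.
Start: joints at [1.161, 0.238, -0.013, 1.319, 0, 1.571], TCP at [209.155, 481.493, 253.276] pointing down, gripper open.
Joint ranges: [-2.66, 2.66], [-1.03, 1.9], [-1.14, 1.46], [-1.82, 2.27], [-1.45, 1.34], [-3.14, 3.14]. Speed limits (rad/s): [2.22, 2.22, 2.79, 3.14, 3.14, 3.14].

INTERFACE

Orientations are given as a unit quaternion [w, x, y, z].
In Python, from plant import robot gives the robot as it stands.
- The arm moves only by the shell command python3 -m creep 'ROWS' [FORCE]. ROWS is JSON, a list that holds one entry, the list of rows, each a list of 7 numbers: the turn, a rotation vector about the world's x, y, z in rad, then the shift along the world's x, y, z in mm, then the opening, from -1 (shut) to 1 (fully open), so that 0 is half open. In form: [[[wx, wy, wz, x, y, z, gripper], ...]]. A call has 1 to 5 rows; each row is the pose to reach, as a shift and turn from the pose commanded when the call began; what a row does not reach only later rows make up. A row lasts 1/10 s, in which the tool goes at most 50 mm and 8.59 degrees, less where a joint would pass 70% of its speed; a pose out of reach is approached as far as the arm can. A call with a gripper value outside its range is refused whole. The fingers move at their own pace and stop on an object; FORCE is the grip in N (left out, the last holds). Time passes only in rows, so rows that repeat a pose let the fingers close. It gives the time, the measured TCP pose, the force and the opening at its end, in the units of the state.
- robot.sense(): the state, without advancing time (a new reading comes with each control period).
- robot.get_image(name): name is "side" or "top"; returns a dict with "image" (400x640x3 uint8, red, green, blue), "mtx" (3x3 intrinsics, pixels), "rvec" (rotation vector, rad) and "tvec" (3), from world to camera coordinates, as OpenCV has them. Camera axes: x right, y down, z forward; pixel columns grow to the right and rows downward; lengths in mm; the calibration is good to about 2 mm. A picture is of the moment at which its call begins. There is no depth.
- robot.close_job(): hands the job in, once; it reports no verdict.
The state is a dict: "time_s": time; "joint_positions": joint angles; "joint_vel": joint speeds; "joint_torque": joint torques, N m; "ee_pos": TCP position; "ee_rot": TCP orientation; "wrist_force": force on the tool from outside, world axes, zero at the start; "wrist_torque": the same for the moment, N m; "gripper_width": finger opening in mm.
Only numpy, scipy, OpenCV 4.12 (cv2) and the standard library are available. Lean on these libraries where they do the work, as an engineer would, in place of code of your own. Each camera call takes 0.05 s, during which the arm holds its last target.

## Working session

There is one attempt and no reset: what is moved stays moved. The work goes in short steps, Python scripts to look and compute and a shell command to move; the robot and the scene stay as the last step left them, time stands still between calls to the robot, and variables do not carry over. Pictures are saved under pics/ and viewed, and the job is handed in when it is done.

```bash
ls; mkdir -p pics
python3 - <<'E'
from plant import robot
import cv2
print(robot.sense())
for n in("side","top"):
    d=robot.get_image(n); cv2.imwrite(f"pics/{n}0.png",d["image"][:,:,::-1]); print(n,d["mtx"],d["rvec"],d["tvec"])
E
```

```text
pics
{'time_s': 0.0, 'joint_positions': array([ 1.16099981e+00,  2.38761952e-01, -1.42245174e-02,  1.31918265e+00,
        3.11301869e-06,  1.57077073e+00]), 'joint_vel': array([-0.00154648,  0.00099166,  0.00037446, -0.00093918, -0.00065768,
       -0.00121817]), 'joint_torque': array([ 5.14158546e-04, -5.38777077e+01,  3.46434867e+01,  1.86083175e-02,
        3.42067111e-06, -8.82788157e-06]), 'ee_pos': array([209.02640177, 481.19823662, 252.69904624]), 'ee_rot': array([-1.41191731e-04,  2.03454970e-01,  9.79084064e-01, -6.71718634e-04]), 'wrist_force': array([-0.04492894,  0.66899863,  0.50029352]), 'wrist_torque': array([-0.01962578,  0.01093263, -0.01453309]), 'gripper_width': 85.62612253727039}
side [[440.44708623   0.         319.82808736]
 [  0.         440.44708623 205.67434861]
 [  0.           0.           1.        ]] [ 2.45270939 -0.13709189  0.05013573] [-499.673246    106.57557442 1137.94641357]
top [[374.92675797   0.         321.41526614]
 [  0.         374.92675797 192.89276492]
 [  0.           0.           1.        ]] [ 2.18113426 -2.13818631  0.12318556] [ -21.42259788  497.70749277 1222.03751108]
```

View pics/side0.png

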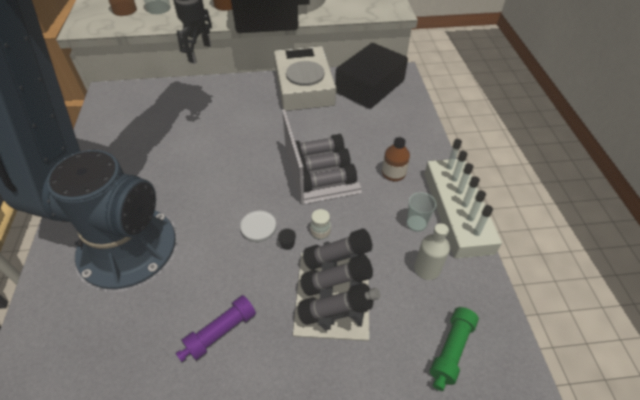

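View pics/top0.png

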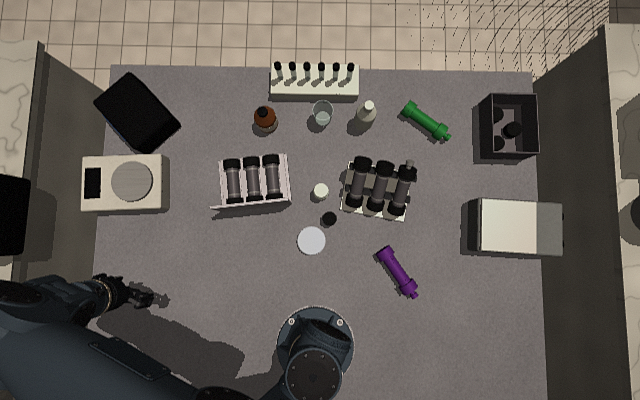

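The side view has the arm at left, with the tray at (325,160) and the sloping rack at (335,285). In the top view the tray is at (252,180) and the rack at (378,188), with the vent stub at (410,163). Next I'll measure in enlarged crops.

```bash
cat > h.py <<'E'
import numpy as np,cv2
from plant import robot
def cam(d):
    R,_=cv2.Rodrigues(np.array(d["rvec"],float)); t=np.array(d["tvec"],float).ravel(); K=np.array(d["mtx"])
    return K,R,t
def rayz(d,uv,z):
    K,R,t=cam(d); c=-R.T@t; v=R.T@np.linalg.inv(K)@np.array([uv[0],uv[1],1.]); return c+v*(z-c[2])/v[2]
def proj(d,P):
    return cv2.projectPoints(np.atleast_2d(np.array(P,float)),np.array(d["rvec"],float),np.array(d["tvec"],float),np.array(d["mtx"]),None)[0][:,0]
def tri(d1,a,d2,b):
    M=[];r=[]
    for d,uv in((d1,a),(d2,b)):
        K,R,t=cam(d);c=-R.T@t;v=R.T@np.linalg.inv(K)@np.array([*uv,1.]);v/=np.linalg.norm(v);A=np.eye(3)-np.outer(v,v);M.append(A);r.append(A@c)
    return np.linalg.lstsq(np.vstack(M),np.hstack(r),rcond=None)[0]
def crop(d,x0,y0,x1,y1,s,fn):
    im=cv2.resize(d["image"][y0:y1,x0:x1,::-1],None,fx=s,fy=s,interpolation=cv2.INTER_CUBIC); im=cv2.convertScaleAbs(im,alpha=1.5,beta=20)
    for x in range((x0+9)//10*10,x1,10):
        cv2.line(im,((x-x0)*s,0),((x-x0)*s,6),(0,255,255),1); 
        if x%20==0: cv2.putText(im,str(x),((x-x0)*s-10,18),0,.4,(0,255,255),1)
    for y in range((y0+9)//10*10,y1,10):
        cv2.putText(im,str(y),(0,(y-y0)*s+4),0,.4,(0,255,255),1)
    cv2.imwrite(fn,im)
E
python3 - <<'E'
from h import *
t=robot.get_image("top");s=robot.get_image("side")
crop(t,330,145,430,230,7,"pics/t_rack.png");crop(t,200,140,300,225,7,"pics/t_tray.png")
crop(s,280,220,390,345,4,"pics/s_rack.png");crop(s,270,100,370,215,5,"pics/s_tray.png")
E
```

```text
(no output)
```

View pics/t_rack.png

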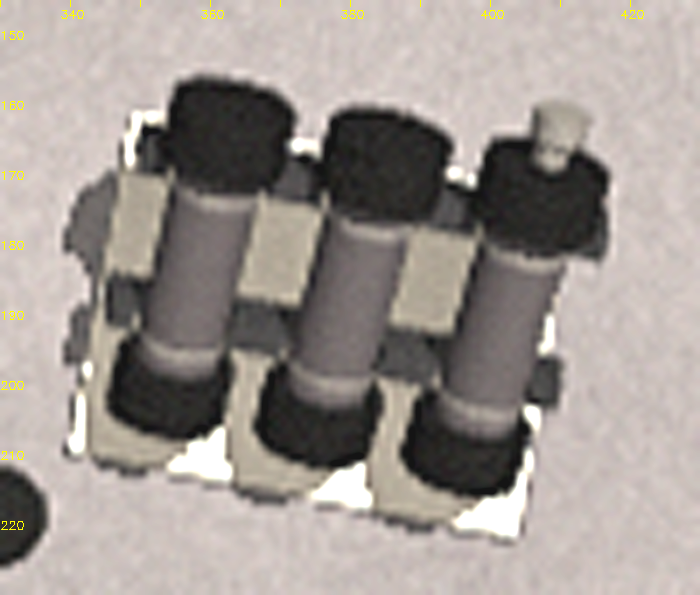

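View pics/t_tray.png

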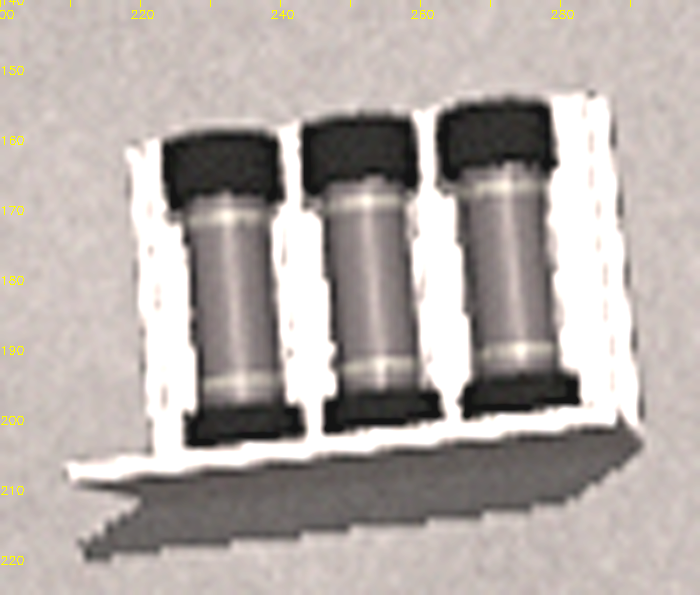

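View pics/s_rack.png

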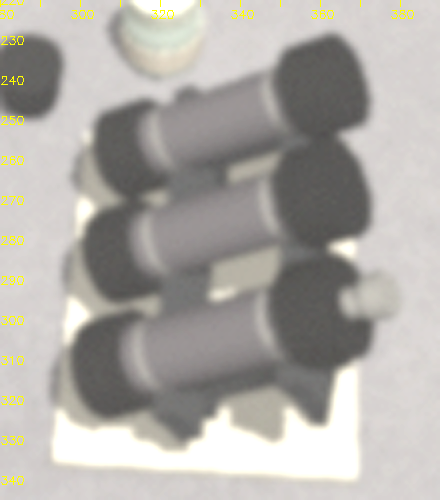

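View pics/s_tray.png

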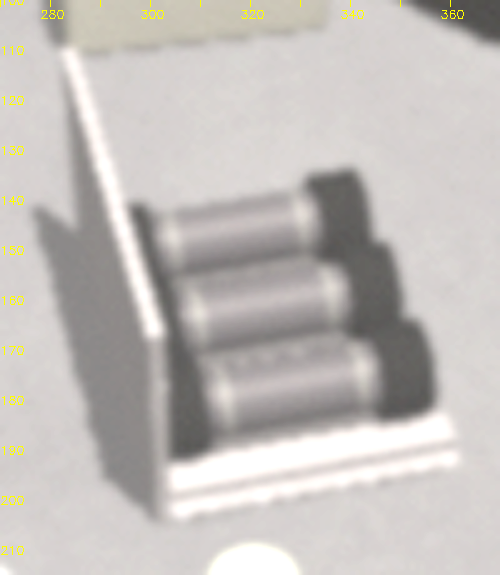

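Run:
```python
from h import *
np.set_printoptions(precision=1,suppress=True)
t=robot.get_image("top");s=robot.get_image("side")
for d in(t,s):
    K,R,tt=cam(d);print("cam",-R.T@tt)
# waist masks: grey, mid brightness
for nm,d,box in(("top",t,(215,150,290,205)),):
    pass
print("side board top near",rayz(s,(302,167),150),"far",rayz(s,(283,110),150))
print("side floor near +x",rayz(s,(361,191),6), "bottom near -x",rayz(s,(302,204),0))
print("top floor +x corners",rayz(t,(219,161),6),rayz(t,(286.5,153.5),6))
print("top board edge",rayz(t,(209.5,208),150),rayz(t,(291,201.5),150))
# base tubes: silhouettes on axis plane: waist-cap junction edges
for a in[(227,170,238.5,169.5,229,197,240,195.5),(246.5,168,257.5,168,248,194.5,259,194),(266,167,277.5,165.5,268,192,279,191.5)]:
    A=rayz(t,((a[0]+a[2])/2,(a[1]+a[3])/2),34);B=rayz(t,((a[4]+a[6])/2,(a[5]+a[7])/2),34)
    print("base",A,B,"yaw",np.degrees(np.arctan2((A-B)[1],(A-B)[0])))
print("rack foot top",*[rayz(t,p,5) for p in((349,161),(340.5,210.5),(404,222.5))])
print("rack foot side",*[rayz(s,p,5) for p in((293,336),(369,340.5))])
```

```text
cam [ 352.1  -16.7 1271.7]
cam [ 424.4 -689.8  948.7]
side board top near [467.5  89.7 150. ] far [433.2 321.  150. ]
side floor near +x [633.8 117.    6. ] bottom near -x [463.2  92.9   0. ]
top floor +x corners [604.1 342.5   6. ] [634.9 111.5   6. ]
top board edge [431.6 322.7 150. ] [456.   78.8 150. ]
base [569.6 287.   34. ] [480.5 276.9  34. ] yaw 6.443741026866715
base [576.8 222.7  34. ] [488.5 214.   34. ] yaw 5.601679532774946
base [584.1 156.7  34. ] [498.1 147.9  34. ] yaw 5.893587801967024
rack foot top [ 613. -104.    5.] [442.2 -77.2   5. ] [ 406.  -291.6    5. ]
rack foot side [ 410.2 -289.     5. ] [ 576.6 -318.1    5. ]
```

Fits agree to a few mm across views: tray centre is about (532.5,217.3) with yaw +7.3°, and rack centre about (510,-197.4) with yaw −9.4°. I'll check these by projecting predicted points onto the images.

**Look-alikes (top view):**
- Rack tubes at (356,186), (379,190) and (403,192). The one with the steel stub at (410,163) is tube_vent.
- Purple vented tube at (397,272) and green vented tube at (426,121), both decoys.
- Base tubes in the tray at (234,183), (253,180) and (272,177).

I choose the two stubless rack tubes at (356,186) and (379,190) first, then the stubbed one.

```bash
cat >> h.py <<'E'
from scipy.spatial.transform import Rotation as Ro
TR=(np.array([532.5,217.3,0]),7.3); RK=(np.array([510,-197.4,0]),-9.4)
def W(f,p): return f[0]+Ro.from_euler('z',f[1],degrees=True).apply(p)
def rackT(y,d=0,s=0):  # tcp at slope normal distance d above grasp, s up the slope
    a=np.radians(35);return W(RK,[s*np.cos(a)-(d+3)*np.sin(a),y,90+s*np.sin(a)+(d+3)*np.cos(a)])
def ori(yaw,tilt): # tool down, jaws along y of frame, tilted about frame y by -tilt
    return Ro.from_euler('z',yaw,degrees=True)*Ro.from_euler('y',-tilt,degrees=True)*Ro.from_matrix(np.array([[-1,0,0],[0,1,0],[0,0,-1]]))
def delta(p,yaw,tilt):
    s=robot.sense();q=s["ee_rot"];c=Ro.from_quat([q[1],q[2],q[3],q[0]])
    print("turn",np.round((ori(yaw,tilt)*c.inv()).as_rotvec(),3),"shift",np.round(np.array(p)-s["ee_pos"],1))
def st():
    s=robot.sense();q=s["ee_rot"];print("t",round(s["time_s"],2),"pos",np.round(s["ee_pos"],1),"F",np.round(s["wrist_force"],1),"w",round(s["gripper_width"],1),"j",np.round(s["joint_positions"],2))
E
python3 - <<'E'
from h import *
t=robot.get_image("top");s=robot.get_image("side")
for nm,d,box in(("t",t,(330,145,430,230)),("s",s,(280,220,390,345)),("t2",t,(200,140,300,225)),("s2",s,(270,100,370,215))):
    im=d["image"].copy();d2=dict(d)
    im=cv2.resize(im,None,fx=5,fy=5,interpolation=cv2.INTER_CUBIC)
    P=[]
    u=np.array([np.cos(np.radians(35)),0,np.sin(np.radians(35))])
    for y in(-70,0,70):
        for k in(-80,-50,0,50,80): P.append(W(RK,np.array([0,y,90])+k*u))
    for y in(-66,0,66):
        for k in(-80,-50,0,50,80):P.append(W(TR,[k,y,34]))
    for y in(-118,0,118):P+= [W(TR,[-80,y,150]),W(TR,[88,y,6])]
    for uv in proj(d,P): cv2.circle(im,tuple(int(round(v*5+2)) for v in uv),3,(255,0,0),-1)
    x0,y0,x1,y1=[v*5 for v in box]; cv2.imwrite(f"pics/ov_{nm}.png",cv2.convertScaleAbs(im[y0:y1,x0:x1,::-1],alpha=1.4))
a=cv2.imread("pics/ov_t.png");b=cv2.imread("pics/ov_t2.png");cv2.imwrite("pics/ov_top.png",cv2.resize(np.hstack([a,b]),None,fx=.8,fy=.8))
a=cv2.imread("pics/ov_s.png");b=cv2.imread("pics/ov_s2.png");b=cv2.copyMakeBorder(b,0,a.shape[0]-b.shape[0],0,0,0);cv2.imwrite("pics/ov_side.png",cv2.resize(np.hstack([a,b]),None,fx=.75,fy=.75))
delta(rackT(70,110),-9.4,35);print(rackT(70,110),rackT(70,0),rackT(0,0))
E
```

```text
turn [-0.173 -0.587  0.238] shift [ 248.3 -599.2  -70.6]
[ 457.48899381 -117.75411734  182.564181  ] [ 519.73519372 -128.05890892   92.45745613] [ 508.30237637 -197.11896023   92.45745613]
```

View pics/ov_top.png

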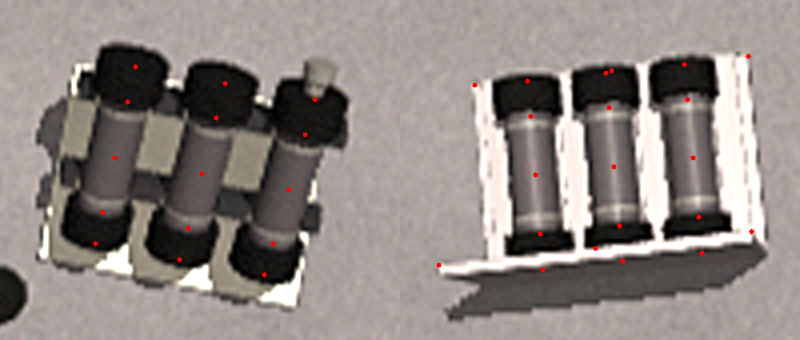

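View pics/ov_side.png

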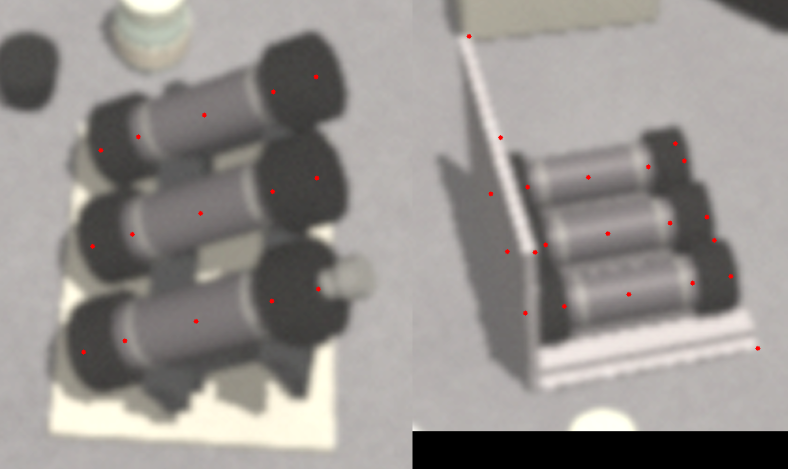

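Projected axis points lie on the waists and tray edges in both views, within about 3 mm. The rack crop confirms the left and middle tubes have no stub. Moving to the approach above the left tube (rack y=+70).

```bash
python3 -m creep '[[[0,0,0.1,100,-100,50,0.41],[-0.05,-0.15,0.24,140,-200,50,0.41],[-0.1,-0.3,0.24,180,-300,40,0.41],[-0.14,-0.45,0.24,215,-400,20,0.41],[-0.17,-0.58,0.24,248,-500,0,0.41]]]' 40
python3 - <<'E'
from h import *
st();delta(rackT(70,110),-9.4,35)
E
```

```text
time_s: 0.9
ee_pos: [334.5, 270.3, 277.3]
ee_rot: [0.278, 0.079, 0.957, -0.023]
wrist_force: [0.6, 0.1, 0.0]
gripper_width: 60.4
t 0.9 pos [334.5 270.3 277.3] F [0.6 0.1 0. ] w 60.4 j [ 1.01 -0.12 -0.46  0.99 -0.52  1.11]
turn [-0.008 -0.045  0.001] shift [ 123.  -388.   -94.8]
```

```bash
python3 -m creep '[[[0,0,0,25,-90,0,0.41],[0,0,0,50,-180,-20,0.41],[0,0,0,90,-280,-50,0.41],[-0.008,-0.045,0,123,-388,-94,0.41],[-0.008,-0.045,0,123,-388,-94,0.41]]]'
python3 - <<'E'
from h import *
st();delta(rackT(70,110),-9.4,35)
E
```

```text
time_s: 1.4
ee_pos: [401.9, 46.2, 232.3]
ee_rot: [0.297, 0.078, 0.951, -0.025]
wrist_force: [0.1, 1.1, -0.2]
gripper_width: 60.6
t 1.4 pos [401.9  46.2 232.3] F [ 0.1  1.1 -0.2] w 60.6 j [ 0.29 -0.33 -0.79  0.56 -0.26  0.38]
turn [ 0.001 -0.006  0.   ] shift [  55.5 -164.   -49.8]
```

```bash
python3 -m creep '[[[0,0,0,0,-60,0,0.41],[0,0,0,0,-120,0,0.41]]]'
python3 - <<'E'
from h import *
st();delta(rackT(70,110),-9.4,35)
E
```

```text
time_s: 1.6
ee_pos: [403.1, -31.1, 232.4]
ee_rot: [0.295, 0.078, 0.952, -0.025]
wrist_force: [0.4, 0.5, -0.3]
gripper_width: 60.2
t 1.6 pos [403.1 -31.1 232.4] F [ 0.4  0.5 -0.3] w 60.2 j [-0.02 -0.36 -0.81  0.53 -0.08  0.12]
turn [-0.    -0.009  0.001] shift [ 54.4 -86.7 -49.9]
```

```bash
python3 -m creep '[[[0,-0.009,0,27,-43,-25,0.41],[0,-0.009,0,54,-80,-50,0.41],[0,-0.009,0,54,-80,-50,0.41],[0,-0.009,0,54,-80,-50,0.41]]]'
python3 - <<'E'
from h import *
st();delta(rackT(70,110),-9.4,35);delta(rackT(70,0),-9.4,35)
t=robot.get_image("top");s=robot.get_image("side")
crop(t,300,120,430,240,5,"pics/t1.png");crop(s,260,180,400,345,4,"pics/s1.png")
E
```

```text
time_s: 2.0
ee_pos: [457.1, -110.8, 181.0]
ee_rot: [0.297, 0.08, 0.951, -0.025]
wrist_force: [-0.5, 0.1, 0.4]
gripper_width: 60.2
t 2.0 pos [ 457.1 -110.8  181. ] F [-0.5  0.1  0.4] w 60.2 j [-0.28 -0.16 -0.85  0.28  0.06 -0.09]
turn [-0.002 -0.004  0.004] shift [ 0.4 -7.   1.6]
turn [-0.002 -0.004  0.004] shift [ 62.6 -17.3 -88.5]
```

View pics/s1.png

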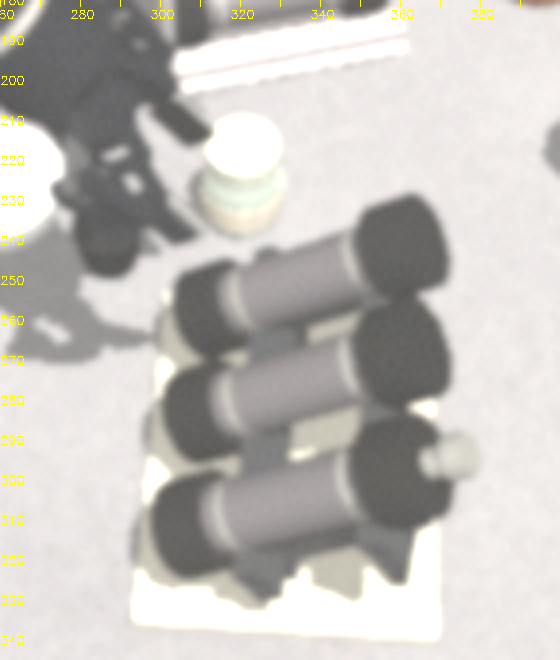

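View pics/t1.png

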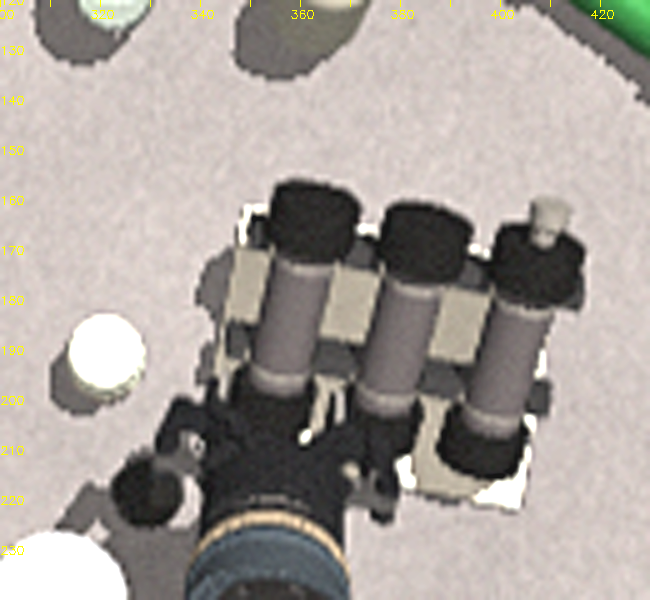

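The jaws straddle the left tube's line, with finger tips near (338,205) and (376,212), about 7 mm too far left, as measured. I'll correct that while descending along the slope normal.

```bash
python3 -m creep '[[[0,-0.004,0.004,0,-7,1,0.41],[0,-0.004,0.004,0,-7,1,0.41],[0,-0.004,0.004,20,-11,-28,0.41],[0,-0.004,0.004,40,-14,-57,0.41],[0,-0.004,0.004,40,-14,-57,0.41]]]'
python3 - <<'E'
from h import *
st();delta(rackT(70,0),-9.4,35)
s=robot.get_image("side");t=robot.get_image("top")
crop(t,300,120,430,240,5,"pics/t2.png");crop(s,260,180,400,345,4,"pics/s2.png")
E
```

```text
time_s: 2.6
ee_pos: [497.8, -122.7, 122.6]
ee_rot: [0.299, 0.076, 0.951, -0.023]
wrist_force: [-0.4, 1.3, 0.3]
gripper_width: 60.2
t 2.6 pos [ 497.8 -122.7  122.6] F [-0.4  1.3  0.3] w 60.2 j [-0.28  0.01 -0.89  0.06  0.07 -0.1 ]
turn [-0.002 -0.001 -0.005] shift [ 22.   -5.4 -30.1]
```

View pics/s2.png

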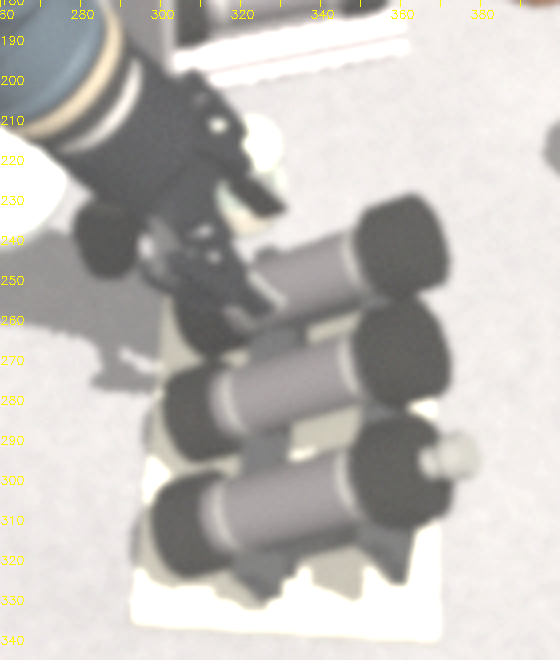

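View pics/t2.png

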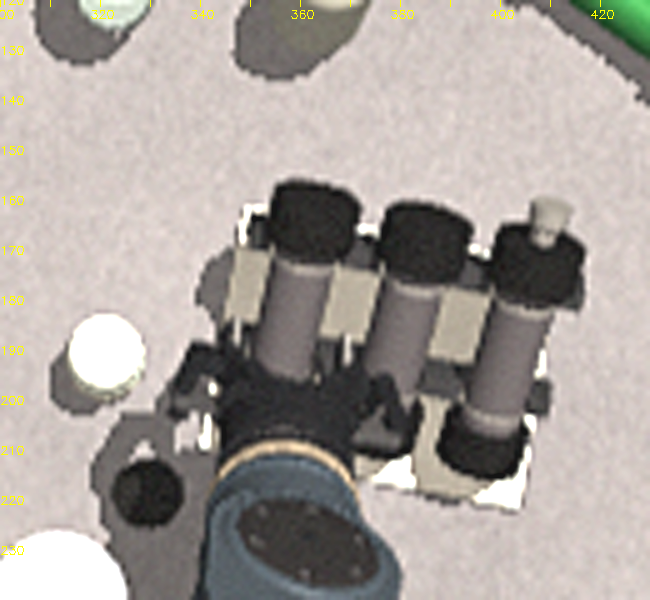

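```bash
python3 -m creep '[[[0,0,-0.004,8,-2,-10,0.41],[0,0,-0.004,15,-4,-20,0.41],[0,0,-0.004,22,-5,-30,0.41],[0,0,-0.004,22,-5,-30,0.41]]]'
python3 - <<'E'
from h import *
st();delta(rackT(70,0),-9.4,35)
s=robot.get_image("side")
crop(s,260,180,400,345,4,"pics/s3.png")
E
```

```text
time_s: 3.1
ee_pos: [519.9, -128.3, 96.2]
ee_rot: [0.301, 0.078, 0.95, -0.024]
wrist_force: [-0.8, -0.5, 0.3]
gripper_width: 60.2
t 3.1 pos [ 519.9 -128.3   96.2] F [-0.8 -0.5  0.3] w 60.2 j [-0.28  0.1  -0.9  -0.05  0.07 -0.09]
turn [-0.     0.004  0.   ] shift [-0.1  0.2 -3.8]
```

View pics/s3.png

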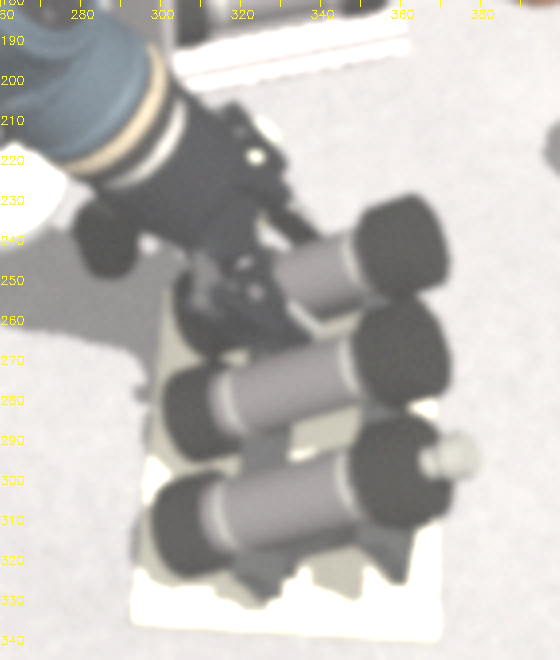

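```bash
python3 -m creep '[[[0,0,0,1,0,-3,0.41],[0,0,0,1,0,-3,-0.3],[0,0,0,1,0,-3,-0.6],[0,0,0,1,0,-3,-0.6],[0,0,0,1,0,-3,-0.6]]]' 45; python3 -c "
from h import *
st()"
```

```text
time_s: 3.65
ee_pos: [520.5, -128.2, 93.3]
ee_rot: [0.301, 0.079, 0.95, -0.024]
wrist_force: [-6.8, 4.0, 10.1]
gripper_width: 38.7
t 3.65 pos [ 520.5 -128.2   93.3] F [-6.8  4.  10.1] w 38.7 j [-0.28  0.11 -0.91 -0.06  0.07 -0.09]
```

```bash
python3 -m creep '[[[0,0,0,0,0,0,-0.6],[0,0,0,-3,0.5,4,-0.6],[0,0,0,-8,1,12,-0.6],[0,0,0,-17,3,25,-0.6],[0,0,0,-28,5,41,-0.6]]]'; python3 -m creep '[[[0,0,0,-11,2,16,-0.6],[0,0,0,-28,5,41,-0.6],[0,0,0,-35,10,80,-0.6],[0,0,0,-35,12,110,-0.6],[0,0,0,-35,12,110,-0.6]]]';python3 - <<'E'
from h import *
st()
p=W(TR,[15,33,200]);delta(p,7.3,0);print(p)
s=robot.get_image("side")
crop(s,240,150,400,345,3,"pics/s4.png")
E
```

```text
time_s: 4.15
ee_pos: [490.8, -123.2, 132.8]
ee_rot: [0.299, 0.079, 0.951, -0.024]
wrist_force: [-0.5, 0.5, -3.3]
gripper_width: 38.5
time_s: 4.65
ee_pos: [458.7, -111.9, 248.4]
ee_rot: [0.304, 0.078, 0.949, -0.025]
wrist_force: [0.3, -0.9, -4.5]
gripper_width: 38.5
t 4.65 pos [ 458.7 -111.9  248.4] F [ 0.3 -0.9 -4.5] w 38.5 j [-0.28 -0.24 -0.71  0.48  0.07 -0.09]
turn [0.012 0.623 0.283] shift [ 84.5 363.8 -48.4]
[543.18528456 251.93848573 200.        ]
```

View pics/s4.png

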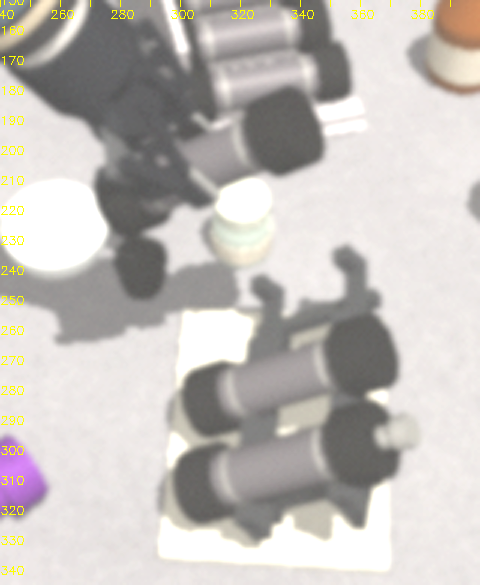

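The tube came out clean and is held in the jaws, at (235,150) in the crop; the force reading shows about 4.5 N of weight. Carrying it to above the left gap while levelling.

```bash
python3 -m creep '[[[0,0.12,0.05,15,40,0,-0.6],[0,0.25,0.11,30,85,0,-0.6],[0.01,0.37,0.17,45,130,0,-0.6],[0.01,0.5,0.22,60,180,0,-0.6],[0.01,0.62,0.28,75,225,0,-0.6]]]';python3 - <<'E'
from h import *
p=W(TR,[15,33,200]);delta(p,7.3,0)
E
```

```text
time_s: 5.2
ee_pos: [532.2, 115.1, 241.8]
ee_rot: [-0.006, -0.063, 0.998, -0.001]
wrist_force: [1.9, 0.1, -2.7]
gripper_width: 39.2
turn [ 0.003 -0.011  0.001] shift [ 11.  136.9 -41.8]
```

```bash
python3 -m creep '[[[0,-0.01,0,4,40,0,-0.6],[0,-0.01,0,8,85,0,-0.6],[0,-0.01,0,11,130,0,-0.6],[0,-0.01,0,11,133,-40,-0.6],[0,-0.01,0,11,133,-60,-0.6]]]';python3 - <<'E'
from h import *
st()
p=W(TR,[12,33,100]);delta(p,7.3,0)
s=robot.get_image("side");t=robot.get_image("top")
crop(s,250,60,400,215,4,"pics/s5.png");crop(t,190,110,310,225,5,"pics/t5.png")
E
```

```text
time_s: 5.7
ee_pos: [541.7, 247.5, 178.1]
ee_rot: [-0.0, -0.064, 0.998, -0.002]
wrist_force: [-0.3, -1.5, -4.6]
gripper_width: 38.6
t 5.7 pos [541.7 247.5 178.1] F [-0.3 -1.5 -4.6] w 38.6 j [ 0.43  0.39  0.02  1.2  -0.    0.3 ]
turn [ 0.004 -0.     0.   ] shift [ -1.5   4.1 -78.1]
```

View pics/s5.png

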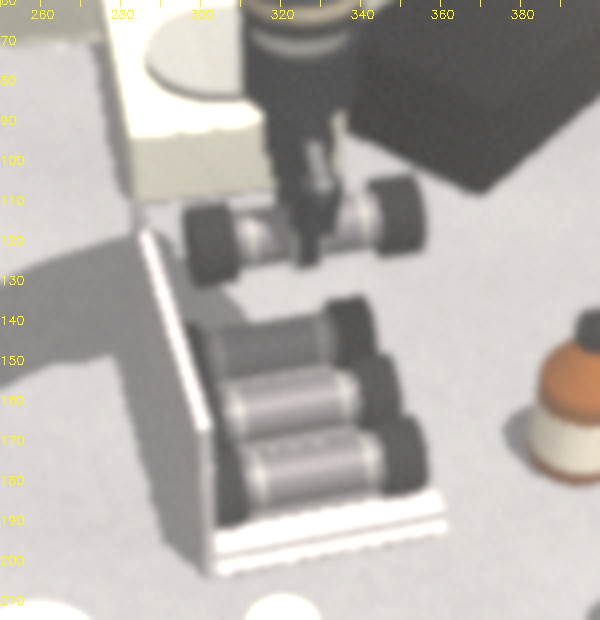

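View pics/t5.png

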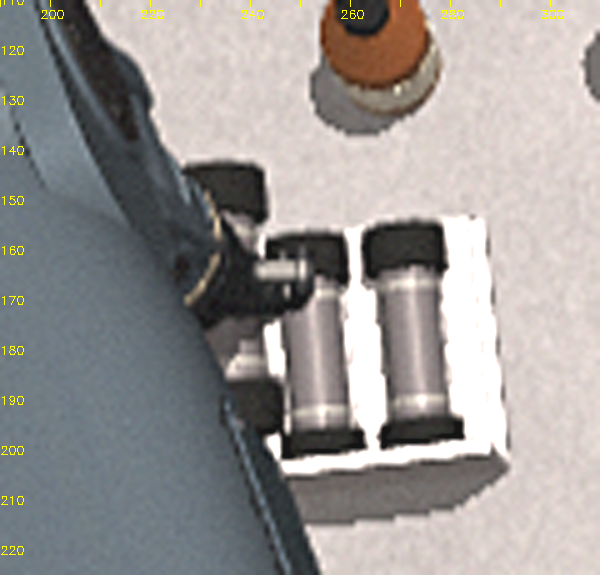

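```bash
python3 - <<'E'
from h import *
s=robot.get_image("side")
a=rayz(s,(297,121.5),175);b=rayz(s,(355,113.5),175)
Rz=Ro.from_euler('z',-7.3,degrees=True)
for p in(a,b,(a+b)/2,robot.sense()["ee_pos"]):print(np.round(Rz.apply(p-TR[0]),1))
E
python3 -m creep '[[[0.004,0,0,0,4,-20,-0.6],[0.004,0,0,0,4,-40,-0.6],[0.004,0,0,0,4,-58,-0.6],[0.004,0,0,0,4,-68,-0.6],[0.004,0,0,0,4,-68,-0.6]]]';python3 - <<'E'
from h import *
st()
p=W(TR,[0,33,82]);delta(p,7.3,0)
s=robot.get_image("side")
crop(s,250,60,400,215,4,"pics/s6.png")
E
```

```text
[-62.   27.4 175. ]
[ 99.2  22.8 175. ]
[ 18.6  25.1 175. ]
[ 13.   27.  180.3]
time_s: 6.35
ee_pos: [543.3, 249.8, 114.7]
ee_rot: [0.002, -0.062, 0.998, 0.001]
wrist_force: [0.9, -0.6, -3.7]
gripper_width: 38.4
t 6.35 pos [543.3 249.8 114.7] F [ 0.9 -0.6 -3.7] w 38.4 j [ 0.43  0.43 -0.09  1.04 -0.    0.31]
turn [-0.001  0.004  0.003] shift [-15.    0.2 -32.7]
```

View pics/s6.png

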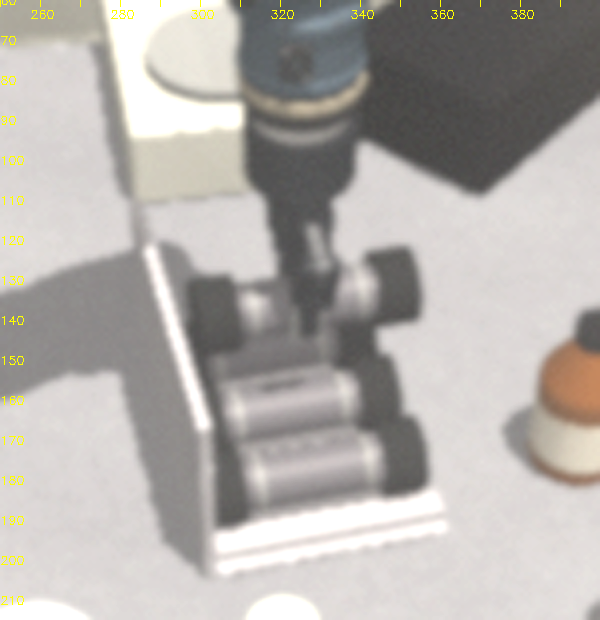

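```bash
python3 -m creep '[[[0,0.004,0.003,0,0,-10,-0.6],[0,0.004,0.003,0,0,-18,-0.6],[0,0.004,0.003,-4,0,-23,-0.6],[0,0.004,0.003,-8,-1,-23,-0.6],[0,0.004,0.003,-8,-1,-23,-0.6]]]';python3 - <<'E'
from h import *
st()
p=W(TR,[0,33,82]);delta(p,7.3,0)
E
```

```text
time_s: 6.9
ee_pos: [534.8, 249.3, 92.3]
ee_rot: [0.0, -0.064, 0.998, 0.001]
wrist_force: [0.6, 0.2, -4.8]
gripper_width: 38.3
t 6.9 pos [534.8 249.3  92.3] F [ 0.6  0.2 -4.8] w 38.3 j [ 0.44  0.44 -0.14  0.99  0.    0.31]
turn [-0.002  0.001 -0.   ] shift [ -6.5   0.7 -10.3]
```

```bash
python3 -m creep '[[[0,0,0,-3,0,-3,-0.6],[0,0,0,-6,-0.5,-5,-0.6],[0,0,0,-8,-0.5,-5,-0.6],[0,0,0,-8,-0.5,-5,-0.6]]]';python3 - <<'E'
from h import *
st()
p=W(TR,[0,33,82]);delta(p,7.3,0)
s=robot.get_image("side")
crop(s,260,90,380,215,5,"pics/s7.png")
E
```

```text
time_s: 7.3
ee_pos: [527.2, 248.9, 87.4]
ee_rot: [0.001, -0.064, 0.998, 0.001]
wrist_force: [0.4, 0.5, -3.6]
gripper_width: 38.3
t 7.3 pos [527.2 248.9  87.4] F [ 0.4  0.5 -3.6] w 38.3 j [ 0.44  0.43 -0.17  0.97  0.    0.31]
turn [-0.002  0.001 -0.   ] shift [ 1.1  1.1 -5.4]
```

View pics/s7.png

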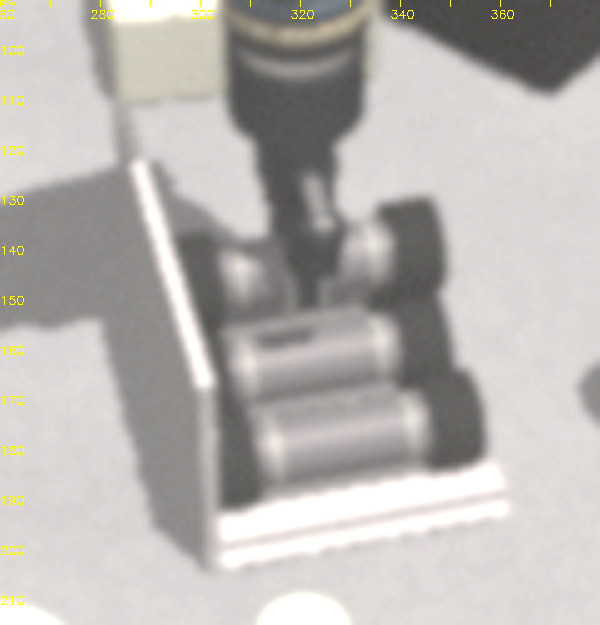

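Close to the board with no contact yet. Creeping toward it in small steps while watching the force.

```bash
for i in 1; do :; done; python3 -m creep '[[[0,0,0,-1,0,0,-0.6],[0,0,0,-2,0,0,-0.6],[0,0,0,-3,0,0,-0.6],[0,0,0,-3,0,0,-0.6]]]'; python3 -m creep '[[[0,0,0,-1,0,0,-0.6],[0,0,0,-2,0,0,-0.6],[0,0,0,-2,0,0,-0.6]]]'
```

```text
time_s: 7.75
ee_pos: [524.5, 248.9, 87.3]
ee_rot: [0.001, -0.064, 0.998, 0.001]
wrist_force: [0.5, -0.2, -4.7]
gripper_width: 38.6
time_s: 8.05
ee_pos: [524.1, 249.1, 87.8]
ee_rot: [0.002, -0.064, 0.998, 0.001]
wrist_force: [6.2, -1.1, -5.7]
gripper_width: 38.9
```

```bash
python3 -m creep '[[[0,0,0,1,0,0,-0.6],[0,0,0,1,0,-1.5,-0.6],[0,0,0,1,0,-3,-0.6],[0,0,0,1,0,-3,-0.6]]]'; python3 -m creep '[[[0,0,0,0,0,-1,-0.6],[0,0,0,0,0,-2,-0.6],[0,0,0,0,0,-2,-0.6]]]'
```

```text
time_s: 8.45
ee_pos: [524.0, 250.3, 86.2]
ee_rot: [0.002, -0.064, 0.998, 0.002]
wrist_force: [-4.6, 3.9, 11.8]
gripper_width: 38.4
time_s: 8.75
ee_pos: [524.0, 250.6, 86.0]
ee_rot: [0.002, -0.064, 0.998, 0.003]
wrist_force: [-8.8, 0.9, 29.5]
gripper_width: 38.5
```

```bash
python3 -m creep '[[[0,0,0,0,0,2,-0.6],[0,0,0,0,0,2.5,-0.6],[0,0,0,0,0,2.5,-0.6]]]';python3 - <<'E'
from h import *
st()
s=robot.get_image("side")
crop(s,270,100,370,215,6,"pics/s8.png")
E
```

```text
time_s: 9.05
ee_pos: [524.1, 250.1, 86.3]
ee_rot: [0.002, -0.064, 0.998, 0.002]
wrist_force: [-2.7, 4.8, 11.2]
gripper_width: 38.6
t 9.05 pos [524.1 250.1  86.3] F [-2.7  4.8 11.2] w 38.6 j [ 0.44  0.43 -0.18  0.96  0.    0.32]
```

View pics/s8.png

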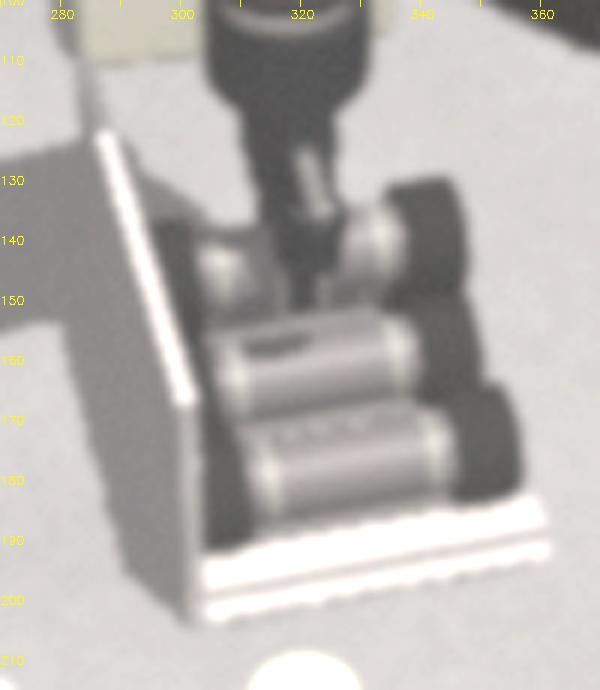

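Run:
```python
from h import *
s=robot.get_image("side")
im=cv2.resize(s["image"],None,fx=6,fy=6,interpolation=cv2.INTER_CUBIC)
th=np.linspace(0,2*np.pi,40)
for x in(80,50,-50):
  P=[W(TR,[x,33+28*np.cos(a),79+28*np.sin(a)]) for a in th]
  for uv in proj(s,P):cv2.circle(im,tuple(int(v*6+3) for v in uv),1,(255,0,0),-1)
for y in(0,66,-66):
  P=[W(TR,[80,y+28*np.cos(a),34+28*np.sin(a)]) for a in th]
  for uv in proj(s,P):cv2.circle(im,tuple(int(v*6+3) for v in uv),1,(0,255,0),-1)
cv2.imwrite("pics/s9.png",im[600:1290,1620:2220,::-1])
```

```text
(no output)
```

View pics/s9.png

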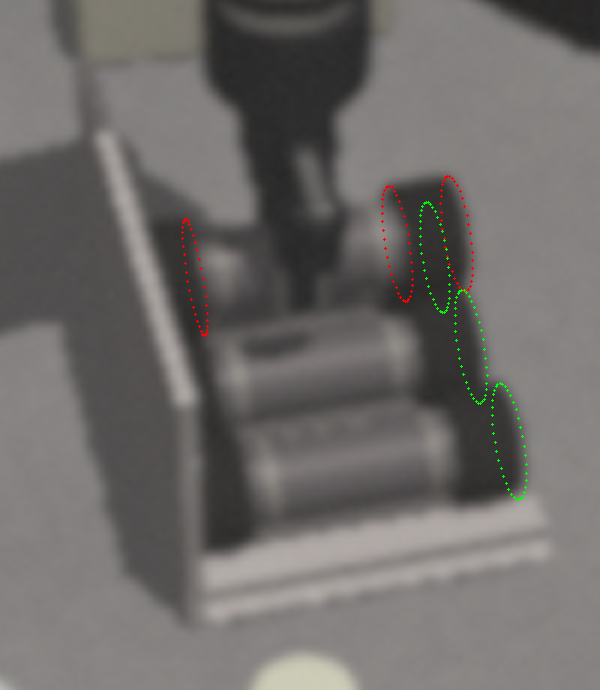

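The held tube's projected seat circles match its caps to about 1 px in the side view, so it is seated. Opening the jaws a little.

```bash
python3 -m creep '[[[0,0,0,0,0,0.5,-0.6],[0,0,0,0,0,0.5,0.0],[0,0,0,0,0,0.5,0.1],[0,0,0,0,0,0.5,0.2],[0,0,0,0,0,0.5,0.2]]]';python3 -m creep '[[[0,0,0,0,0,12,0.2],[0,0,0,0,0,35,0.22],[0,0,0,0,0,80,0.22],[0,0,0,0,0,120,0.25],[0,0,0,0,0,120,0.3]]]';python3 - <<'E'
from h import *
st()
s=robot.get_image("side")
im=cv2.resize(s["image"],None,fx=6,fy=6,interpolation=cv2.INTER_CUBIC)
th=np.linspace(0,2*np.pi,40)
for x in(80,50,-50):
  P=[W(TR,[x,33+28*np.cos(a),79+28*np.sin(a)]) for a in th]
  for uv in proj(s,P):cv2.circle(im,tuple(int(v*6+3) for v in uv),1,(255,0,0),-1)
cv2.imwrite("pics/s10.png",im[600:1290,1620:2220,::-1])
E
```

```text
time_s: 9.65
ee_pos: [523.5, 248.8, 85.1]
ee_rot: [0.001, -0.064, 0.998, 0.001]
wrist_force: [-0.4, -1.1, -0.3]
gripper_width: 51.3
time_s: 10.15
ee_pos: [525.9, 250.0, 212.0]
ee_rot: [0.005, -0.064, 0.998, 0.003]
wrist_force: [1.9, 0.1, 0.6]
gripper_width: 55.5
t 10.15 pos [525.9 250.  212. ] F [1.9 0.1 0.6] w 55.5 j [0.44 0.34 0.03 1.25 0.   0.32]
```

View pics/s10.png

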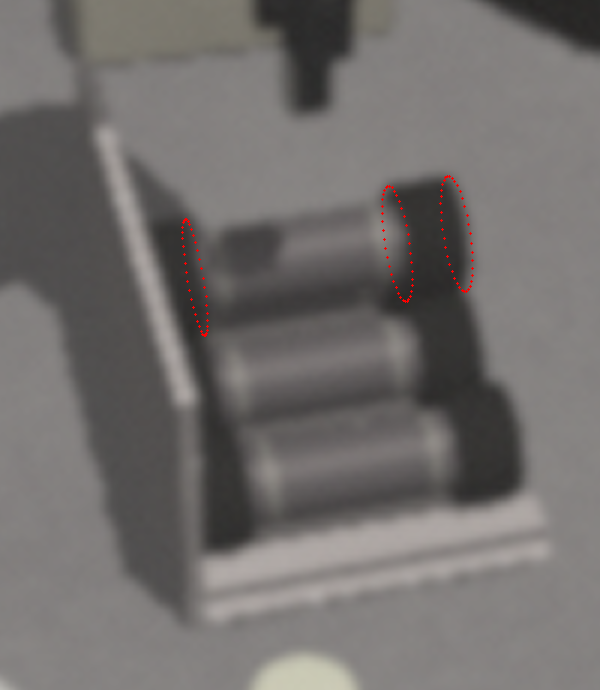

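First tube lies in the left gap matching its seat. Now the middle tube; the first grasp sat ~5 mm low on the slope, so I shift 5 mm upslope and go slightly deeper.

```bash
python3 - <<'E'
from h import *
delta(rackT(0,110,5),-9.4,35);delta(rackT(0,-3,5),-9.4,35)
E
python3 -m creep '[[[0,-0.12,-0.06,-15,-45,25,0.3],[0,-0.25,-0.11,-30,-90,30,0.41],[0,-0.37,-0.17,-45,-135,30,0.41],[0,-0.5,-0.22,-60,-180,30,0.41],[-0.01,-0.62,-0.28,-70,-225,30,0.41]]]';python3 - <<'E'
from h import *
st();delta(rackT(0,110,5),-9.4,35)
E
```

```text
turn [-0.015 -0.605 -0.284] shift [ -74.9 -437.1  -23.7]
turn [-0.015 -0.605 -0.284] shift [ -11.  -447.7 -116.3]
time_s: 10.7
ee_pos: [451.5, 22.3, 234.8]
ee_rot: [0.306, 0.077, 0.949, -0.024]
wrist_force: [0.6, -0.8, 0.6]
gripper_width: 60.3
t 10.7 pos [451.5  22.3 234.8] F [ 0.6 -0.8  0.6] w 60.3 j [ 0.17 -0.26 -0.76  0.47 -0.19  0.27]
turn [ 0.     0.013 -0.002] shift [  -1.4 -209.8  -49.4]
```

```bash
python3 -m creep '[[[0,0.013,0,0,-45,0,0.41],[0,0.013,0,0,-90,0,0.41],[0,0.013,0,0,-135,0,0.41],[0,0.013,0,0,-180,-10,0.41],[0,0.013,0,-1,-210,-49,0.41]]]';python3 -m creep '[[[0,0,0,0,0,0,0.41]]]';python3 - <<'E'
from h import *
st();delta(rackT(0,110,5),-9.4,35);delta(rackT(0,30,5),-9.4,35)
E
```

```text
time_s: 11.2
ee_pos: [454.5, -190.1, 190.1]
ee_rot: [0.302, 0.077, 0.95, -0.026]
wrist_force: [1.9, 0.3, -0.8]
gripper_width: 60.3
time_s: 11.3
ee_pos: [449.4, -188.2, 181.3]
ee_rot: [0.294, 0.079, 0.952, -0.024]
wrist_force: [-1.2, 0.6, -0.5]
gripper_width: 60.0
t 11.3 pos [ 449.4 -188.2  181.3] F [-1.2  0.6 -0.5] w 60.0 j [-0.51 -0.11 -0.8   0.32  0.19 -0.29]
turn [-0.004 -0.011  0.002] shift [0.7 0.7 4.1]
turn [-0.004 -0.011  0.002] shift [ 45.9  -6.8 -61.4]
```

```bash
python3 -m creep '[[[0,-0.01,0,0,1,4,0.41],[0,-0.01,0,15,-2,-18,0.41],[0,-0.01,0,30,-4,-40,0.41],[0,-0.01,0,46,-7,-61,0.41],[0,-0.01,0,46,-7,-61,0.41]]]';python3 - <<'E'
from h import *
st();delta(rackT(0,-3,5),-9.4,35)
s=robot.get_image("side");t=robot.get_image("top")
crop(t,300,120,430,240,5,"pics/t11.png");crop(s,260,180,400,345,4,"pics/s11.png")
E
```

```text
time_s: 11.8
ee_pos: [499.6, -191.3, 124.4]
ee_rot: [0.302, 0.075, 0.95, -0.023]
wrist_force: [-0.5, -0.6, -0.0]
gripper_width: 60.2
t 11.8 pos [ 499.6 -191.3  124.4] F [-0.5 -0.6 -0. ] w 60.2 j [-0.46  0.06 -0.84  0.08  0.17 -0.25]
turn [-0.002  0.005 -0.006] shift [ 14.4  -6.7 -31.5]
```

View pics/s11.png

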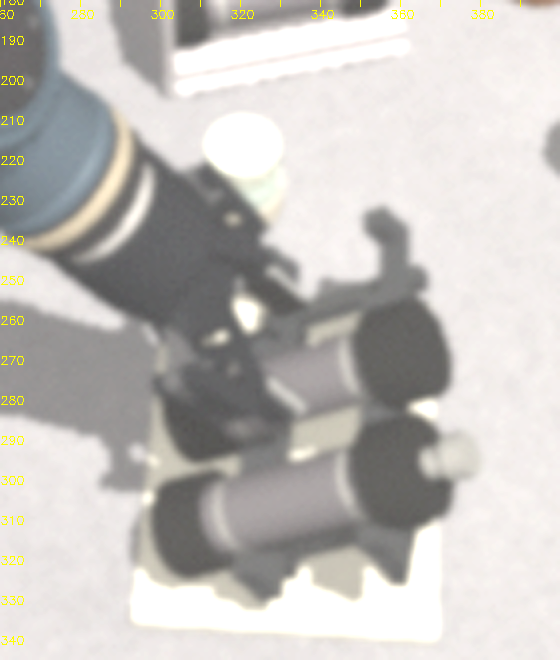

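View pics/t11.png

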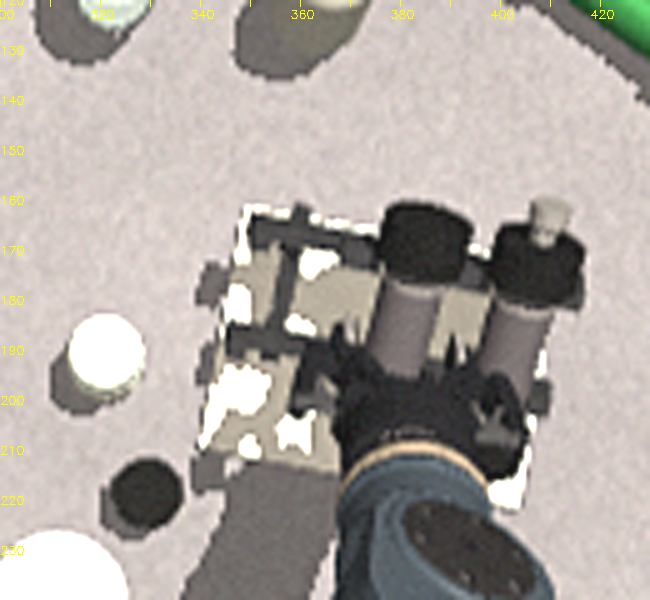

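```bash
python3 -m creep '[[[0,0.005,-0.005,-4,-4,-3,0.41],[0,0.005,-0.005,3,-5,-14,0.41],[0,0.005,-0.005,10,-6,-24,0.41],[0,0.005,-0.005,15,-7,-31,0.41],[0,0.005,-0.005,15,-7,-31,0.41]]]';python3 - <<'E'
from h import *
st();delta(rackT(0,-3,5),-9.4,35)
s=robot.get_image("side")
crop(s,260,180,400,345,4,"pics/s12.png")
E
```

```text
time_s: 12.4
ee_pos: [513.6, -200.1, 94.4]
ee_rot: [0.3, 0.079, 0.95, -0.025]
wrist_force: [0.2, -0.6, 0.2]
gripper_width: 60.7
t 12.4 pos [ 513.6 -200.1   94.4] F [ 0.2 -0.6  0.2] w 60.7 j [-0.46  0.14 -0.86 -0.02  0.17 -0.24]
turn [-0.001  0.001  0.001] shift [ 0.4  2.  -1.6]
```

View pics/s12.png

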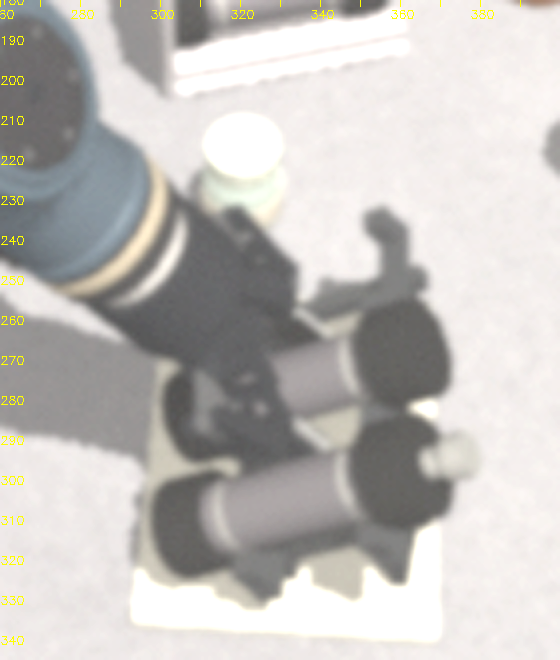

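```bash
python3 -m creep '[[[0,0,0,0,2.5,-1,0.41],[0,0,0,0,2.5,-1,-0.3],[0,0,0,0,2.5,-1,-0.6],[0,0,0,0,2.5,-1,-0.6],[0,0,0,0,2.5,-1,-0.6]]]' 45;python3 -m creep '[[[0,0,0,0,0,0,-0.6],[0,0,0,-3,0.5,4,-0.6],[0,0,0,-8,1,12,-0.6],[0,0,0,-17,3,25,-0.6],[0,0,0,-28,5,41,-0.6]]]'; python3 -m creep '[[[0,0,0,-11,2,16,-0.6],[0,0,0,-28,5,41,-0.6],[0,0,0,-35,10,80,-0.6],[0,0,0,-35,20,110,-0.6],[0,0,0,-35,40,110,-0.6]]]';python3 - <<'E'
from h import *
st()
p=W(TR,[15,-33,200]);delta(p,7.3,0);print(p)
s=robot.get_image("side")
crop(s,240,150,400,345,3,"pics/s13.png")
E
```

```text
time_s: 12.95
ee_pos: [513.4, -197.3, 93.9]
ee_rot: [0.3, 0.079, 0.95, -0.025]
wrist_force: [-5.5, 2.1, 7.2]
gripper_width: 38.6
time_s: 13.45
ee_pos: [483.9, -191.9, 133.8]
ee_rot: [0.299, 0.079, 0.951, -0.024]
wrist_force: [0.4, 0.1, -3.5]
gripper_width: 38.5
time_s: 13.95
ee_pos: [451.6, -153.7, 249.7]
ee_rot: [0.303, 0.08, 0.949, -0.026]
wrist_force: [0.6, -0.7, -3.2]
gripper_width: 39.1
t 13.95 pos [ 451.6 -153.7  249.7] F [ 0.6 -0.7 -3.2] w 39.1 j [-0.41 -0.23 -0.7   0.5   0.14 -0.2 ]
turn [0.014 0.621 0.285] shift [ 99.9 340.2 -49.7]
[551.57154872 186.47345252 200.        ]
```

View pics/s13.png

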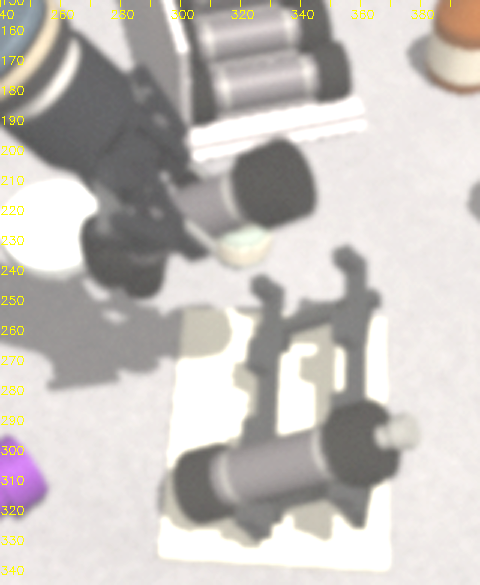

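```bash
python3 -m creep '[[[0,0.12,0.05,20,45,0,-0.6],[0,0.25,0.11,40,90,0,-0.6],[0.01,0.37,0.17,60,135,0,-0.6],[0.01,0.5,0.22,80,180,0,-0.6],[0.014,0.62,0.285,100,225,0,-0.6]]]';python3 -m creep '[[[0,0,0,0,45,0,-0.6],[0,0,0,0,90,0,-0.6],[0,0,0,0,115,0,-0.6],[0,0,0,0,115,-20,-0.6],[0,0,0,0,115,-40,-0.6]]]';python3 - <<'E'
from h import *
st()
p=W(TR,[15,-33,115]);delta(p,7.3,0)
E
```

```text
time_s: 14.5
ee_pos: [550.4, 74.2, 245.4]
ee_rot: [-0.005, -0.065, 0.998, 0.001]
wrist_force: [2.2, -1.9, -3.0]
gripper_width: 38.9
time_s: 15.0
ee_pos: [550.0, 188.5, 204.0]
ee_rot: [-0.003, -0.065, 0.998, 0.001]
wrist_force: [0.3, 0.3, -4.2]
gripper_width: 38.7
t 15.0 pos [550.  188.5 204. ] F [ 0.3  0.3 -4.2] w 38.7 j [0.33 0.36 0.03 1.25 0.   0.2 ]
turn [-0.002 -0.007 -0.002] shift [  1.6  -2.  -89. ]
```

```bash
python3 -m creep '[[[0,-0.007,0,1,-2,-20,-0.6],[0,-0.007,0,1,-2,-45,-0.6],[0,-0.007,0,1,-2,-70,-0.6],[0,-0.007,0,1,-2,-87,-0.6],[0,-0.007,0,1,-2,-87,-0.6]]]';python3 - <<'E'
from h import *
st()
p=W(TR,[0,-33,86]);delta(p,7.3,0)
s=robot.get_image("side")
crop(s,260,90,380,215,5,"pics/s14.png")
E
```

```text
time_s: 15.5
ee_pos: [549.3, 184.5, 115.0]
ee_rot: [-0.002, -0.064, 0.998, 0.0]
wrist_force: [-0.1, -0.0, -4.0]
gripper_width: 38.8
t 15.5 pos [549.3 184.5 115. ] F [-0.1 -0.  -4. ] w 38.8 j [ 0.32  0.41 -0.13  1.04  0.    0.2 ]
turn [-0.    -0.005 -0.   ] shift [-12.6   0.  -29. ]
```

View pics/s14.png

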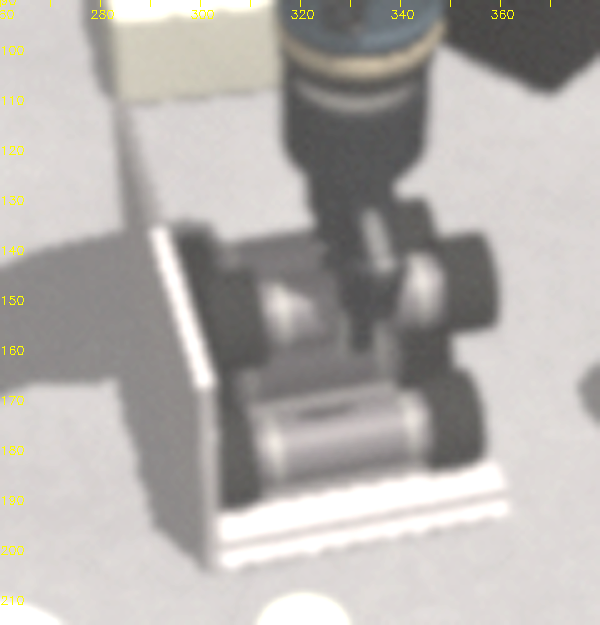

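```bash
python3 -m creep '[[[0,-0.005,0,0,0,-10,-0.6],[0,-0.005,0,-3,0,-17,-0.6],[0,-0.005,0,-6,-0.5,-23,-0.6],[0,-0.005,0,-10,-1,-25,-0.6],[0,-0.005,0,-10,-1,-25,-0.6]]]';python3 - <<'E'
from h import *
st()
p=W(TR,[0,-33,86]);delta(p,7.3,0)
s=robot.get_image("side")
crop(s,260,90,380,215,5,"pics/s15.png")
E
```

```text
time_s: 16.05
ee_pos: [540.7, 184.3, 92.1]
ee_rot: [0.002, -0.064, 0.998, 0.001]
wrist_force: [-0.2, 0.6, -4.4]
gripper_width: 38.6
t 16.05 pos [540.7 184.3  92.1] F [-0.2  0.6 -4.4] w 38.6 j [ 0.33  0.41 -0.19  0.96  0.    0.2 ]
turn [-0.002  0.004 -0.001] shift [-4.   0.3 -6.1]
```

View pics/s15.png

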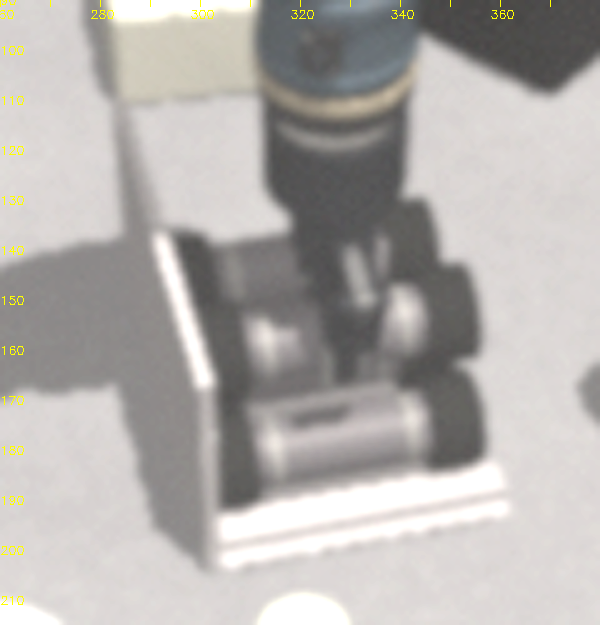

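```bash
python3 -m creep '[[[0,0,0,-2,0,-1,-0.6],[0,0,0,-4,0,-2,-0.6],[0,0,0,-4,0,-2,-0.6]]]'; python3 -m creep '[[[0,0,0,-1,0,0,-0.6],[0,0,0,-2,0,0,-0.6],[0,0,0,-2,0,0,-0.6]]]'; python3 -m creep '[[[0,0,0,-1,0,0,-0.6],[0,0,0,-1.5,0,0,-0.6],[0,0,0,-1.5,0,0,-0.6]]]'
```

```text
time_s: 16.4
ee_pos: [537.4, 184.5, 90.4]
ee_rot: [0.003, -0.064, 0.998, 0.001]
wrist_force: [0.3, -0.0, -4.7]
gripper_width: 38.7
time_s: 16.7
ee_pos: [537.3, 184.7, 90.9]
ee_rot: [0.005, -0.064, 0.998, 0.001]
wrist_force: [6.4, -0.9, -6.3]
gripper_width: 38.6
time_s: 17.0
ee_pos: [537.3, 184.8, 91.3]
ee_rot: [0.006, -0.064, 0.998, 0.001]
wrist_force: [11.7, -0.3, -7.3]
gripper_width: 38.5
```

```bash
python3 -m creep '[[[0,0,0,2,0,0,-0.6],[0,0,0,2,0,-2,-0.6],[0,0,0,2,0,-3,-0.6],[0,0,0,2,0,-3,-0.6]]]'; python3 -m creep '[[[0,0,0,0,0,-1,-0.6],[0,0,0,0,0,-1.5,-0.6],[0,0,0,0,0,-1.5,-0.6]]]'
```

```text
time_s: 17.4
ee_pos: [537.2, 184.8, 87.8]
ee_rot: [0.004, -0.064, 0.998, 0.001]
wrist_force: [5.3, 2.0, -1.9]
gripper_width: 38.9
time_s: 17.7
ee_pos: [537.2, 184.8, 86.4]
ee_rot: [0.004, -0.064, 0.998, 0.001]
wrist_force: [5.0, 0.4, -0.7]
gripper_width: 38.3
```

```bash
python3 -m creep '[[[0,0,0,0,0,-1,-0.6],[0,0,0,0,0,-1,-0.6],[0,0,0,0,0,-1,-0.6]]]'; python3 -m creep '[[[0,0,0,0,0,-1,-0.6],[0,0,0,0,0,-1,-0.6],[0,0,0,0,0,-1,-0.6]]]'
```

```text
time_s: 18.0
ee_pos: [537.2, 184.8, 85.4]
ee_rot: [0.004, -0.064, 0.998, 0.001]
wrist_force: [5.3, 1.1, -1.4]
gripper_width: 38.3
time_s: 18.3
ee_pos: [537.1, 184.9, 84.4]
ee_rot: [0.004, -0.064, 0.998, 0.001]
wrist_force: [6.0, 1.4, -0.7]
gripper_width: 38.6
```

```bash
python3 -m creep '[[[0,0,0,0.5,0,-1,-0.6],[0,0,0,0.5,0,-1,-0.6]]]'; python3 -m creep '[[[0,0,0,0,0,-1,-0.6],[0,0,0,0,0,-1,-0.6]]]'; python3 -m creep '[[[0,0,0,0,0,-0.7,-0.6],[0,0,0,0,0,-0.7,-0.6]]]'
python3 - <<'E'
from h import *
s=robot.get_image("side")
im=cv2.resize(s["image"],None,fx=6,fy=6,interpolation=cv2.INTER_CUBIC)
th=np.linspace(0,2*np.pi,40)
for x in(80,50,-50):
  P=[W(TR,[x,-33+28*np.cos(a),79+28*np.sin(a)]) for a in th]
  for uv in proj(s,P):cv2.circle(im,tuple(int(v*6+3) for v in uv),1,(255,0,0),-1)
cv2.imwrite("pics/s16.png",cv2.convertScaleAbs(im[600:1290,1620:2220,::-1],alpha=1.5))
E
```

```text
time_s: 18.5
ee_pos: [537.2, 185.2, 84.2]
ee_rot: [0.004, -0.064, 0.998, 0.002]
wrist_force: [0.5, 2.5, 9.3]
gripper_width: 38.6
time_s: 18.7
ee_pos: [537.2, 185.3, 84.1]
ee_rot: [0.004, -0.064, 0.998, 0.002]
wrist_force: [-2.5, 1.9, 18.0]
gripper_width: 38.7
time_s: 18.9
ee_pos: [537.1, 185.4, 84.0]
ee_rot: [0.004, -0.064, 0.998, 0.002]
wrist_force: [-5.2, 2.6, 23.2]
gripper_width: 38.8
```

View pics/s16.png

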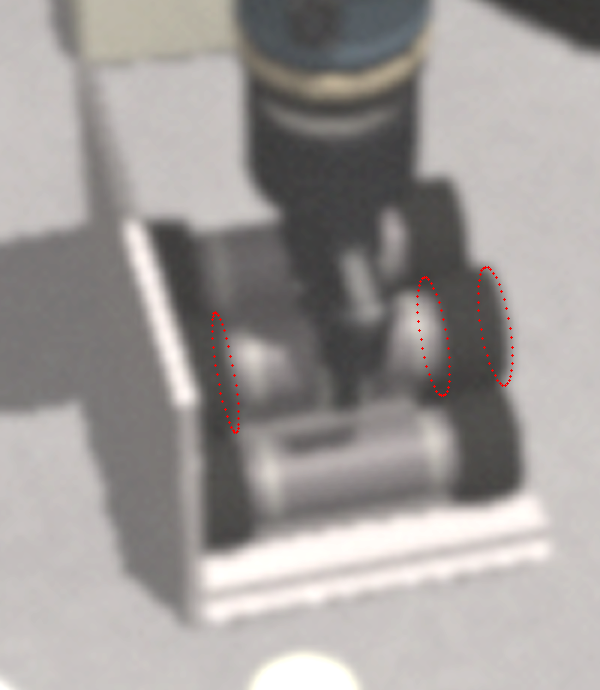

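Contact at 84.2 mm, and the caps match the seat_right circles. Easing off the pressure, then releasing.

```bash
python3 -m creep '[[[0,0,0,0,0,1.5,-0.6],[0,0,0,0,0,2,-0.6],[0,0,0,0,0,2,0.0],[0,0,0,0,0,2,0.12],[0,0,0,0,0,2,0.2]]]';python3 -m creep '[[[0,0,0,0,0,0,0.2],[0,0,0,0,0,12,0.2],[0,0,0,0,0,35,0.22],[0,0,0,0,0,80,0.22],[0,0,0,0,0,125,0.25]]]';python3 - <<'E'
from h import *
st();delta(rackT(-70,110,5),-9.4,35)
s=robot.get_image("side");t=robot.get_image("top")
im=cv2.resize(s["image"],None,fx=6,fy=6,interpolation=cv2.INTER_CUBIC)
th=np.linspace(0,2*np.pi,40)
for y in(33,-33):
 for x in(80,50,-50):
  P=[W(TR,[x,y+28*np.cos(a),79+28*np.sin(a)]) for a in th]
  for uv in proj(s,P):cv2.circle(im,tuple(int(v*6+3) for v in uv),1,(255,0,0),-1)
cv2.imwrite("pics/s17.png",cv2.convertScaleAbs(im[600:1290,1620:2220,::-1],alpha=1.5))
crop(t,190,110,310,225,5,"pics/t17.png")
E
```

```text
time_s: 19.45
ee_pos: [535.8, 184.1, 82.5]
ee_rot: [0.002, -0.064, 0.998, 0.001]
wrist_force: [0.0, -0.5, 0.2]
gripper_width: 51.0
time_s: 19.95
ee_pos: [536.0, 184.2, 209.9]
ee_rot: [0.002, -0.064, 0.998, 0.001]
wrist_force: [1.4, 1.1, -1.0]
gripper_width: 53.2
t 19.95 pos [536.  184.2 209.9] F [ 1.4  1.1 -1. ] w 53.2 j [ 0.33  0.32 -0.01  1.24  0.    0.2 ]
turn [-0.012 -0.608 -0.283] shift [ -97.3 -440.8  -24.5]
```

View pics/s17.png

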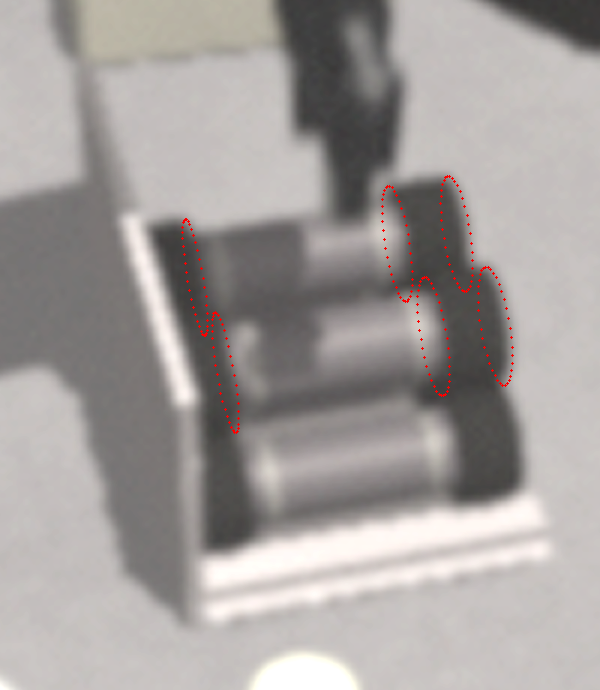

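View pics/t17.png

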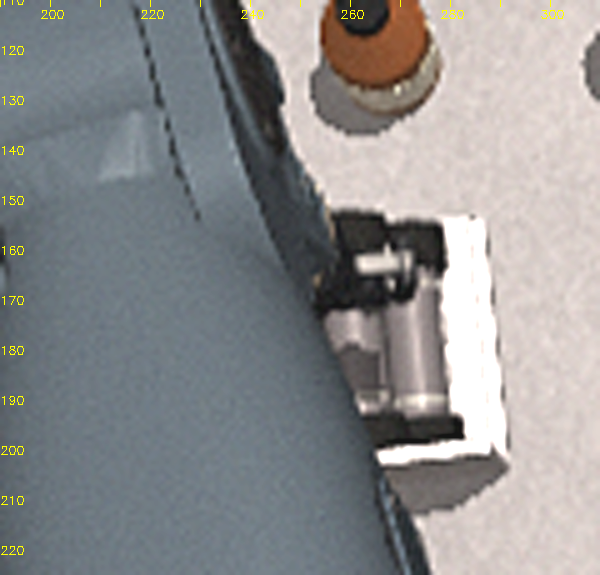

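Both plain tubes match their seat circles. Going for the vent tube; I'll take a clear top view of the tray from there.

```bash
python3 -m creep '[[[0,-0.12,-0.06,-20,-45,30,0.3],[0,-0.25,-0.11,-40,-90,35,0.41],[0,-0.37,-0.17,-60,-135,35,0.41],[0,-0.5,-0.22,-80,-180,35,0.41],[-0.01,-0.61,-0.28,-97,-225,35,0.41]]]';python3 -m creep '[[[0,0,0,0,-45,0,0.41],[0,0,0,0,-90,0,0.41],[0,0,0,0,-135,0,0.41],[0,0,0,0,-180,-20,0.41],[0,0,0,0,-210,-55,0.41]]]';python3 -m creep '[[[0,0,0,0,0,0,0.41],[0,0,0,0,0,0,0.41]]]';python3 - <<'E'
from h import *
st();delta(rackT(-70,110,5)+[0,2,0],-9.4,35);delta(rackT(-70,30,5)+[0,2,0],-9.4,35)
s=robot.get_image("side");t=robot.get_image("top")
crop(t,200,140,300,225,7,"pics/t18.png")
# waist junction checks in tray
E
```

```text
time_s: 20.55
ee_pos: [438.9, -38.8, 243.8]
ee_rot: [0.304, 0.077, 0.949, -0.024]
wrist_force: [0.6, -1.6, 0.7]
gripper_width: 60.1
time_s: 21.05
ee_pos: [441.8, -252.1, 191.4]
ee_rot: [0.304, 0.077, 0.949, -0.026]
wrist_force: [0.8, -0.3, -1.3]
gripper_width: 60.2
time_s: 21.25
ee_pos: [439.9, -248.0, 187.5]
ee_rot: [0.3, 0.078, 0.95, -0.023]
wrist_force: [-0.9, -0.1, -0.4]
gripper_width: 60.2
t 21.25 pos [ 439.9 -248.   187.5] F [-0.9 -0.1 -0.4] w 60.2 j [-0.67 -0.07 -0.74  0.35  0.29 -0.43]
turn [-0.003  0.001 -0.002] shift [-1.3 -6.5 -2. ]
turn [-0.003  0.001 -0.002] shift [ 44.  -14.  -67.6]
```

View pics/t18.png

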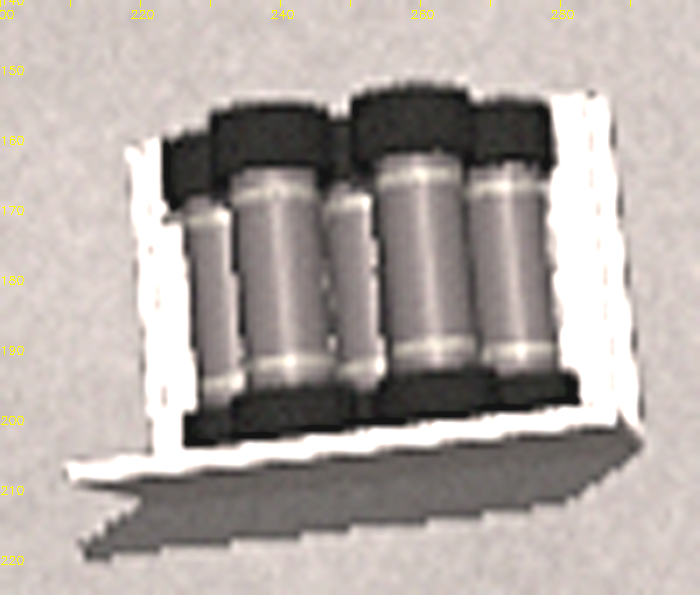

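Top view: both tubes saddled and parallel, with their black ends at the board line (rows 197–203) and no visible gap. Descending on the vent tube.

```bash
python3 -m creep '[[[0,0,0,-1,-6.5,-2,0.41],[0,0,0,14,-9,-24,0.41],[0,0,0,29,-11.5,-46,0.41],[0,0,0,44,-14,-68,0.41],[0,0,0,44,-14,-68,0.41]]]';python3 - <<'E'
from h import *
st();delta(rackT(-70,-3,5)+[0,2,0],-9.4,35)
s=robot.get_image("side");t=robot.get_image("top")
crop(t,320,120,440,240,5,"pics/t19.png");crop(s,260,180,400,345,4,"pics/s19.png")
E
```

```text
time_s: 21.85
ee_pos: [485.4, -260.6, 118.7]
ee_rot: [0.3, 0.076, 0.951, -0.023]
wrist_force: [0.4, 1.6, 0.2]
gripper_width: 60.3
t 21.85 pos [ 485.4 -260.6  118.7] F [0.4 1.6 0.2] w 60.3 j [-0.63  0.11 -0.79  0.11  0.27 -0.39]
turn [-0.002  0.001 -0.006] shift [ 17.2  -4.5 -25.8]
```

View pics/s19.png

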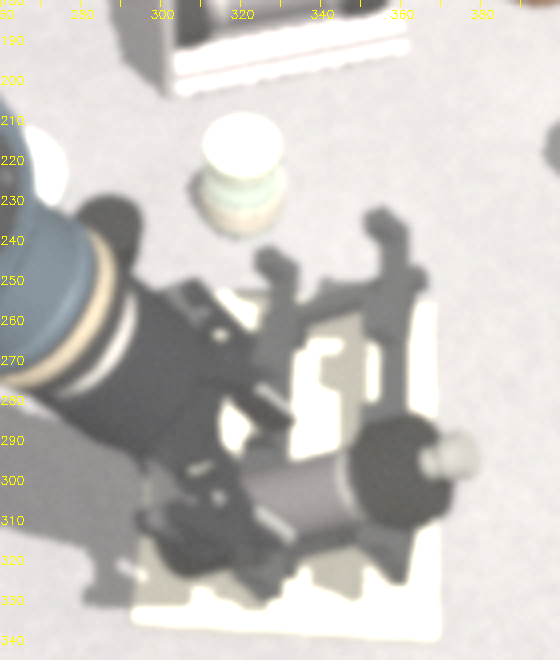

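View pics/t19.png

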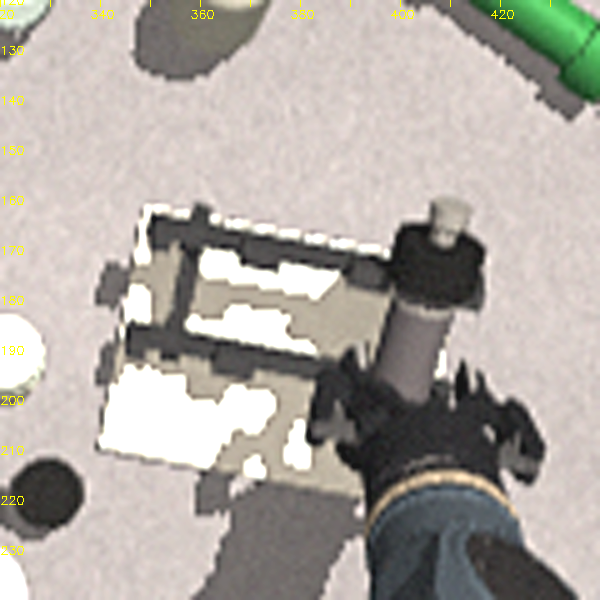

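```bash
python3 -m creep '[[[0,0,-0.005,6,-1,-8,0.41],[0,0,-0.005,12,-2,-17,0.41],[0,0,-0.005,18,-3,-26,0.41],[0,0,-0.005,18,-3,-26,0.41]]]';python3 - <<'E'
from h import *
st();delta(rackT(-70,-3,5)+[0,2,0],-9.4,35)
E
python3 -m creep '[[[0,0,0,0,0,-1,-0.1],[0,0,0,0,0,-1,-0.3],[0,0,0,0,0,-1,-0.6],[0,0,0,0,0,-1,-0.6],[0,0,0,0,0,-1,-0.6]]]' 45
```

```text
time_s: 22.35
ee_pos: [502.9, -264.5, 92.9]
ee_rot: [0.301, 0.079, 0.95, -0.024]
wrist_force: [-0.4, 0.1, -0.3]
gripper_width: 60.1
t 22.35 pos [ 502.9 -264.5   92.9] F [-0.4  0.1 -0.3] w 60.1 j [-0.61  0.18 -0.8   0.02  0.25 -0.37]
turn [-0.002  0.002  0.001] shift [-0.3 -0.6 -0.1]
time_s: 22.85
ee_pos: [502.4, -264.5, 93.0]
ee_rot: [0.301, 0.079, 0.95, -0.024]
wrist_force: [-0.7, 1.1, -1.1]
gripper_width: 38.6
```

```bash
python3 -m creep '[[[0,0,0,0,0,0,-0.6],[0,0,0,-3,0.5,4,-0.6],[0,0,0,-8,1,12,-0.6],[0,0,0,-17,3,25,-0.6],[0,0,0,-28,5,41,-0.6]]]'; python3 -m creep '[[[0,0,0,-11,2,16,-0.6],[0,0,0,-28,5,41,-0.6],[0,0,0,-30,10,85,-0.6],[0,0,0,-30,20,130,-0.6],[0,0,0,-30,40,135,-0.6]]]';python3 - <<'E'
from h import *
st()
p=W(TR,[20,0,240]);delta(p,7.3,0);print(p)
s=robot.get_image("side")
crop(s,240,150,400,345,3,"pics/s20.png")
E
```

```text
time_s: 23.35
ee_pos: [473.7, -259.4, 134.4]
ee_rot: [0.3, 0.079, 0.95, -0.024]
wrist_force: [-0.0, -0.0, -4.2]
gripper_width: 38.9
time_s: 23.85
ee_pos: [446.4, -221.7, 276.9]
ee_rot: [0.306, 0.079, 0.948, -0.027]
wrist_force: [0.5, -1.2, -3.3]
gripper_width: 38.8
t 23.85 pos [ 446.4 -221.7  276.9] F [ 0.5 -1.2 -3.3] w 38.8 j [-0.6  -0.19 -0.59  0.59  0.25 -0.36]
turn [0.016 0.626 0.284] shift [106.  441.5 -36.9]
[552.33788885 219.84129217 240.        ]
```

View pics/s20.png

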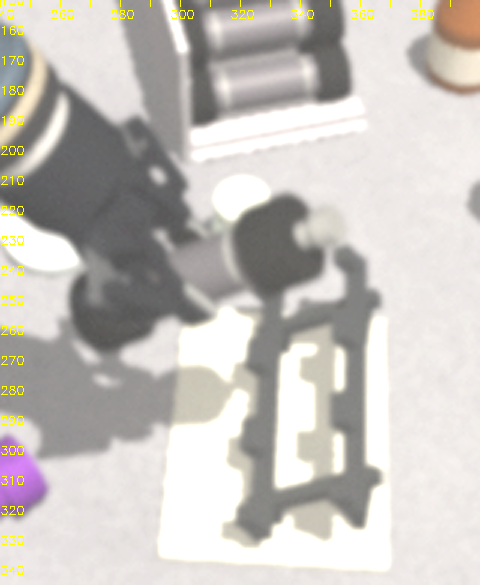

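```bash
python3 -m creep '[[[0,0.12,0.05,20,45,0,-0.6],[0,0.25,0.11,40,90,0,-0.6],[0.01,0.37,0.17,60,135,0,-0.6],[0.01,0.5,0.22,80,180,0,-0.6],[0.016,0.625,0.285,106,225,0,-0.6]]]';python3 -m creep '[[[0,0,0,0,45,0,-0.6],[0,0,0,0,90,0,-0.6],[0,0,0,0,135,0,-0.6],[0,0,0,0,180,0,-0.6],[0,0,0,0,210,0,-0.6]]]';python3 -m creep '[[[0,0,0,0,0,-20,-0.6],[0,0,0,0,0,-35,-0.6],[0,0,0,0,0,-35,-0.6]]]';python3 - <<'E'
from h import *
st()
p=W(TR,[15,0,160]);delta(p,7.3,0)
s=robot.get_image("side")
crop(s,260,40,400,215,4,"pics/s21.png")
E
```

```text
time_s: 24.4
ee_pos: [549.6, 5.4, 270.7]
ee_rot: [-0.006, -0.065, 0.998, 0.002]
wrist_force: [2.2, -1.6, -3.3]
gripper_width: 38.6
time_s: 24.9
ee_pos: [549.2, 216.1, 268.9]
ee_rot: [-0.005, -0.064, 0.998, 0.003]
wrist_force: [0.2, -0.9, -3.5]
gripper_width: 38.9
time_s: 25.2
ee_pos: [548.4, 213.2, 232.2]
ee_rot: [-0.007, -0.064, 0.998, 0.002]
wrist_force: [-0.1, -0.8, -3.4]
gripper_width: 38.8
t 25.2 pos [548.4 213.2 232.2] F [-0.1 -0.8 -3.4] w 38.8 j [0.37 0.36 0.11 1.33 0.01 0.24]
turn [-0.003 -0.014 -0.   ] shift [ -1.    6.  -72.2]
```

View pics/s21.png

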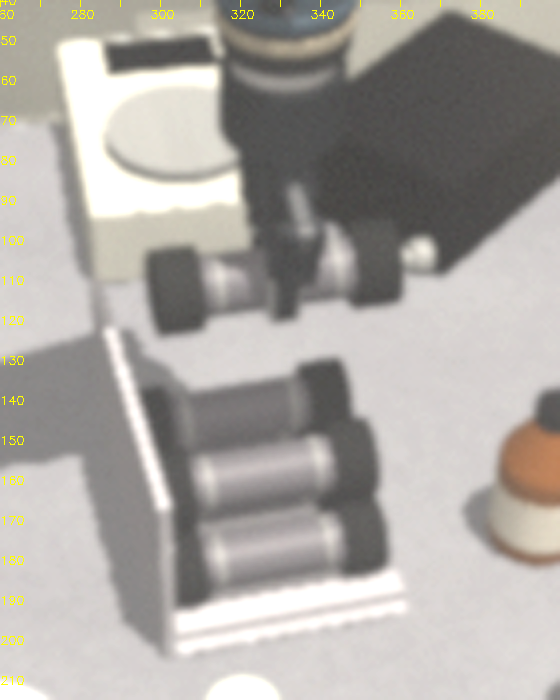

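```bash
python3 -m creep '[[[0,-0.014,0,-1,4,-15,-0.6],[0,-0.014,0,-1,6,-35,-0.6],[0,-0.014,0,-1,6,-55,-0.6],[0,-0.014,0,-1,6,-72,-0.6],[0,-0.014,0,-1,6,-72,-0.6]]]';python3 - <<'E'
from h import *
st()
p=W(TR,[0,0,138]);delta(p,7.3,0)
s=robot.get_image("side")
crop(s,260,80,380,215,5,"pics/s22.png")
E
```

```text
time_s: 25.75
ee_pos: [547.9, 218.8, 161.1]
ee_rot: [0.001, -0.063, 0.998, 0.002]
wrist_force: [-0.4, 0.5, -3.2]
gripper_width: 38.8
t 25.75 pos [547.9 218.8 161.1] F [-0.4  0.5 -3.2] w 38.8 j [ 0.38  0.39 -0.03  1.14  0.    0.25]
turn [-0.004  0.002  0.001] shift [-15.4  -1.5 -23.1]
```

View pics/s22.png

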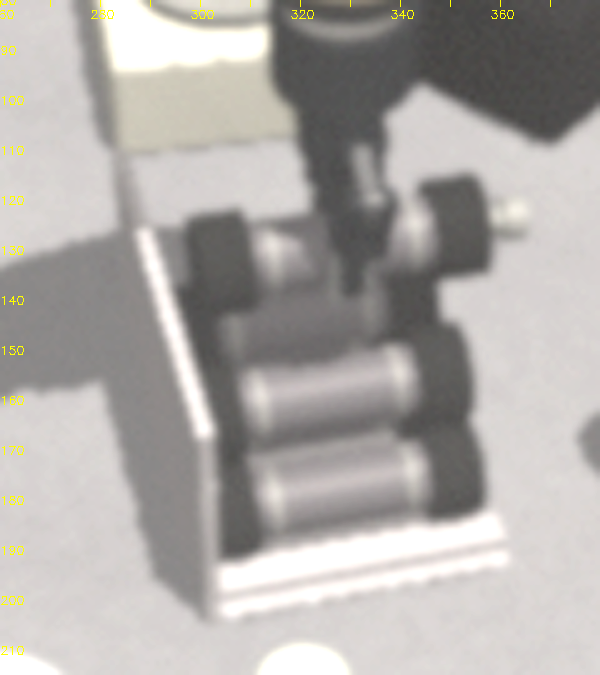

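```bash
python3 -m creep '[[[0,0,0,-2,0,-8,-0.6],[0,0,0,-5,-0.5,-16,-0.6],[0,0,0,-9,-1,-23,-0.6],[0,0,0,-10,-1,-24,-0.6],[0,0,0,-10,-1,-24,-0.6]]]';python3 -m creep '[[[0,0,0,-1.5,0,0,-0.6],[0,0,0,-3,0,0,-0.6],[0,0,0,-3,0,0,-0.6]]]'
```

```text
time_s: 26.3
ee_pos: [538.3, 218.5, 138.1]
ee_rot: [0.002, -0.064, 0.998, 0.002]
wrist_force: [0.6, 0.0, -4.1]
gripper_width: 38.7
time_s: 26.6
ee_pos: [535.7, 218.7, 138.4]
ee_rot: [0.002, -0.064, 0.998, 0.002]
wrist_force: [-0.0, -0.1, -3.4]
gripper_width: 38.4
```

```bash
python3 -m creep '[[[0,0,0,-1,0,0,-0.6],[0,0,0,-2,0,0,-0.6],[0,0,0,-2,0,0,-0.6]]]'; python3 -c "
from h import *
delta(W(TR,[0,0,130]),7.3,0)"
```

```text
time_s: 26.9
ee_pos: [533.6, 218.6, 138.2]
ee_rot: [0.002, -0.064, 0.998, 0.002]
wrist_force: [-0.0, -0.4, -3.6]
gripper_width: 38.6
turn [-0.004  0.004  0.   ] shift [-1.1 -1.3 -8.2]
```

```bash
python3 -m creep '[[[0,0,0,-1,-0.5,0,-0.6],[0,0,0,-1.5,-1,0,-0.6],[0,0,0,-1.5,-1,0,-0.6]]]'; python3 -m creep '[[[0,0,0,-1,0,0,-0.6],[0,0,0,-1.5,0,0,-0.6],[0,0,0,-1.5,0,0,-0.6]]]'
```

```text
time_s: 27.2
ee_pos: [533.0, 218.0, 138.5]
ee_rot: [0.003, -0.064, 0.998, 0.002]
wrist_force: [4.1, 2.5, -4.0]
gripper_width: 38.8
time_s: 27.5
ee_pos: [532.9, 218.1, 138.9]
ee_rot: [0.004, -0.064, 0.998, 0.002]
wrist_force: [8.8, 1.9, -5.6]
gripper_width: 38.7
```

Board contact at TCP x=533. Easing to about 4 N and lowering.

```bash
python3 -m creep '[[[0,0,0,1.5,0,0,-0.6],[0,0,0,1.5,0,-2,-0.6],[0,0,0,1.5,0,-4,-0.6],[0,0,0,1.5,0,-5,-0.6],[0,0,0,1.5,0,-5,-0.6]]]'; python3 -m creep '[[[0,0,0,0,0,-1,-0.6],[0,0,0,0,0,-1,-0.6]]]';  python3 -m creep '[[[0,0,0,0,0,-1,-0.6],[0,0,0,0,0,-1,-0.6]]]'
```

```text
time_s: 28.0
ee_pos: [533.0, 217.7, 133.3]
ee_rot: [0.003, -0.064, 0.998, 0.002]
wrist_force: [5.7, 1.2, -1.8]
gripper_width: 39.0
time_s: 28.2
ee_pos: [533.0, 217.7, 132.4]
ee_rot: [0.003, -0.063, 0.998, 0.002]
wrist_force: [5.9, 0.6, -1.9]
gripper_width: 38.9
time_s: 28.4
ee_pos: [533.0, 217.7, 131.5]
ee_rot: [0.003, -0.063, 0.998, 0.002]
wrist_force: [6.4, 0.3, -1.2]
gripper_width: 38.6
```

```bash
python3 -m creep '[[[0,0,0,0.5,0,-1,-0.6],[0,0,0,0.5,0,-1,-0.6]]]'; python3 -m creep '[[[0,0,0,0,0,-0.7,-0.6],[0,0,0,0,0,-0.7,-0.6]]]'
```

```text
time_s: 28.6
ee_pos: [533.0, 217.6, 130.1]
ee_rot: [0.002, -0.064, 0.998, 0.002]
wrist_force: [4.1, 0.9, -1.6]
gripper_width: 39.2
time_s: 28.8
ee_pos: [533.0, 217.6, 129.5]
ee_rot: [0.003, -0.064, 0.998, 0.002]
wrist_force: [4.7, 0.9, -2.0]
gripper_width: 38.8
```

```bash
python3 -m creep '[[[0,0,0,0,0,-0.7,-0.6],[0,0,0,0,0,-0.7,-0.6]]]'; python3 -m creep '[[[0,0,0,0,0,-0.7,-0.6],[0,0,0,0,0,-0.7,-0.6]]]'
python3 - <<'E'
from h import *
s=robot.get_image("side")
im=cv2.resize(s["image"],None,fx=6,fy=6,interpolation=cv2.INTER_CUBIC)
th=np.linspace(0,2*np.pi,40)
for x in(80,50,-50):
  P=[W(TR,[x,28*np.cos(a),124+28*np.sin(a)]) for a in th]
  for uv in proj(s,P):cv2.circle(im,tuple(int(v*6+3) for v in uv),1,(255,0,0),-1)
cv2.imwrite("pics/s23.png",cv2.convertScaleAbs(im[540:1230,1620:2220,::-1],alpha=1.5))
E
```

```text
time_s: 29.0
ee_pos: [533.0, 217.6, 128.8]
ee_rot: [0.002, -0.064, 0.998, 0.002]
wrist_force: [5.8, 1.8, -2.3]
gripper_width: 38.5
time_s: 29.2
ee_pos: [533.0, 217.6, 128.1]
ee_rot: [0.002, -0.064, 0.998, 0.002]
wrist_force: [5.5, 1.4, -0.5]
gripper_width: 39.0
```

View pics/s23.png

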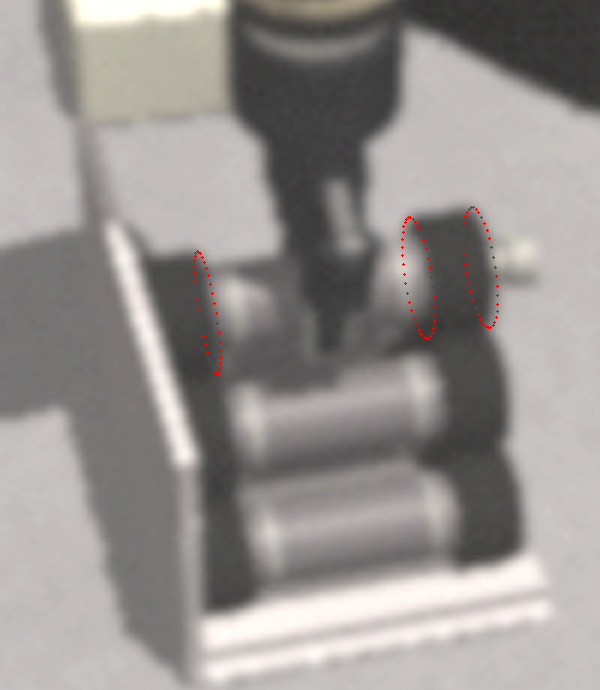

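```bash
python3 -m creep '[[[0,0,0,0,0,-0.7,-0.6],[0,0,0,0,0,-0.7,-0.6]]]'; python3 -m creep '[[[0,0,0,0,0,-0.7,-0.6],[0,0,0,0,0,-0.7,-0.6]]]'
```

```text
time_s: 29.45
ee_pos: [532.9, 217.8, 127.5]
ee_rot: [0.002, -0.064, 0.998, 0.002]
wrist_force: [5.1, 2.6, 0.4]
gripper_width: 38.7
time_s: 29.65
ee_pos: [532.9, 218.0, 126.9]
ee_rot: [0.002, -0.064, 0.998, 0.002]
wrist_force: [3.7, 2.4, 1.0]
gripper_width: 38.8
```

```bash
python3 -m creep '[[[0,0,0,0,0,-0.7,-0.6],[0,0,0,0,0,-0.7,-0.6]]]'; python3 -m creep '[[[0,0,0,0,0,-0.3,-0.6],[0,0,0,0,0,-0.3,-0.6]]]'
```

```text
time_s: 29.85
ee_pos: [532.8, 218.1, 126.6]
ee_rot: [0.003, -0.064, 0.998, 0.003]
wrist_force: [3.6, 3.5, 5.5]
gripper_width: 39.2
time_s: 30.05
ee_pos: [532.8, 218.2, 126.5]
ee_rot: [0.003, -0.064, 0.998, 0.003]
wrist_force: [0.5, 3.1, 8.4]
gripper_width: 39.0
```

Contact on the second layer at TCP z 126.6. Releasing.

```bash
python3 -m creep '[[[0,0,0,0,0,0.3,-0.6],[0,0,0,0,0,0.3,0.0],[0,0,0,0,0,0.3,0.12],[0,0,0,0,0,0.3,0.25],[0,0,0,0,0,0.3,0.25]]]';python3 -m creep '[[[0,0,0,0,0,0,0.25],[0,0,0,0,0,12,0.25],[0,0,0,0,0,35,0.25],[0,0,0,0,0,80,0.25],[0,0,0,0,0,120,0.25]]]';python3 -m creep '[[[0,0,0,-30,-40,0,0.3],[0,0,0,-70,-90,0,0.3],[0,0,0,-100,-140,0,0.3],[0,0,0,-120,-190,0,0.3],[0,0,0,-140,-240,0,0.3]]]';python3 -m creep '[[[0,0,0,0,-40,0,0.3],[0,0,0,0,-80,0,0.3],[0,0,0,0,-120,0,0.3],[0,0,0,0,-120,0,0.3]]]';python3 - <<'E'
from h import *
s=robot.get_image("side");t=robot.get_image("top")
for d,b,fn in((s,(1620,540,2220,1230),"pics/s24.png"),(t,(1200,800,1800,1350),"pics/t24.png")):
 im=cv2.resize(d["image"],None,fx=6,fy=6,interpolation=cv2.INTER_CUBIC)
 th=np.linspace(0,2*np.pi,40)
 for x in(80,50,-50,-80):
  P=[W(TR,[x,28*np.cos(a),124+28*np.sin(a)]) for a in th]
  for uv in proj(d,P):cv2.circle(im,tuple(int(v*6+3) for v in uv),1,(255,0,0),-1)
 cv2.imwrite(fn,cv2.convertScaleAbs(im[b[1]:b[3],b[0]:b[2],::-1],alpha=1.5))
E
```

```text
time_s: 30.55
ee_pos: [532.3, 217.3, 125.6]
ee_rot: [0.002, -0.063, 0.998, 0.002]
wrist_force: [-0.6, -0.3, 0.6]
gripper_width: 53.4
time_s: 31.05
ee_pos: [532.4, 217.4, 248.4]
ee_rot: [0.002, -0.063, 0.998, 0.002]
wrist_force: [-0.2, -0.2, -0.7]
gripper_width: 53.5
time_s: 31.55
ee_pos: [402.9, 3.8, 247.0]
ee_rot: [0.003, -0.064, 0.998, 0.002]
wrist_force: [1.5, -1.1, 0.7]
gripper_width: 55.5
time_s: 31.95
ee_pos: [404.2, -118.8, 247.0]
ee_rot: [0.003, -0.061, 0.998, 0.001]
wrist_force: [0.2, 0.6, 0.6]
gripper_width: 55.3
```

View pics/s24.png

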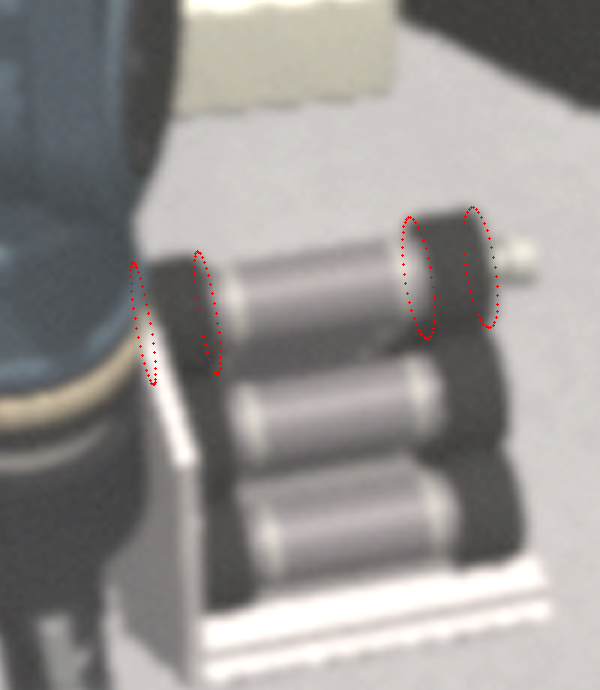

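View pics/t24.png

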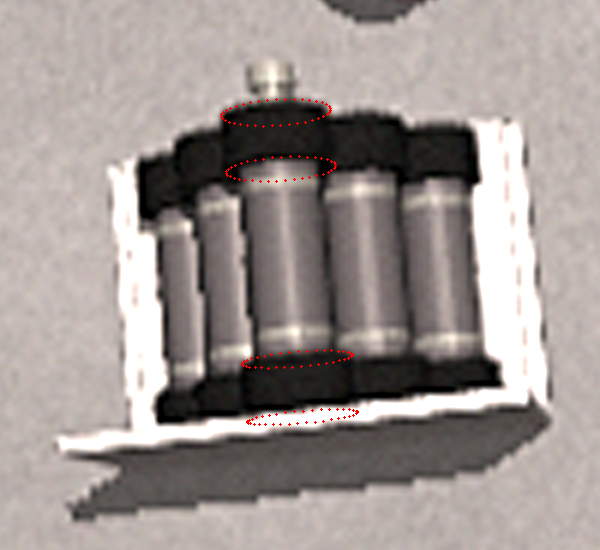

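Side view: the vent tube rests on the two others with its stub away from the board at (523,262), and its caps match the seat circles to about 1 mm. The top view shows it centred and parallel, and the fingers are clear. Handing in.

Run:
```python
from h import *
st(); print(robot.close_job())
```

```text
t 32.05 pos [ 404.  -115.8  246.6] F [0.1 0.4 0.6] w 55.1 j [-0.28  0.06 -0.25  1.26  0.01 -0.41]
the job is handed in; nothing more can be done
None
```

The pyramid is finished. The two plain tubes are saddled in the left and right gaps, and the vented tube lies on top of them with its stub pointing away from the end board. I handed the job in at 32 s; no verdict is reported.

**Last checks:**
- **Fit:** In the side view the cap outlines match the three predicted seats to about 1–2 mm. The top view shows the tubes parallel, with the vented tube centred and the bottom row and tray still in line. The tubes and jar I could see showed no shift, but I did not measure the bystanders separately.
- **End board:** Each tube was pushed until I felt it touch the board, at about 6–12 N. After release, touching the board rests on that contact and on the cap ends, because the board's top edge hides any small gap in the top view.
- **Forces:** The first tube pressed down harder than I meant. Its seat was met about 4 mm sooner than I had worked out, and the wrist read 29.5 N before I backed off. The second peaked at about 23 N and the vented tube at about 8 N. Adding each tube's weight, the highest is still under the 40 N limit.

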